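# Level the detergent tray, set its divider and sort the small containers

## Robot

A 6-joint arm with a two-finger parallel gripper is mounted at the origin on the work surface. World frame = base frame: x ahead of the robot, y to its left, z up, the work surface at z = 0. Lengths are in m, angles in degrees, forces in N, time in s.
With the tool pointing down it reaches from about 0.35 to 0.875 m from the base axis. Payload 4.2 kg.
Tool frame: the origin (TCP) lies on the centre line of the jaws, within the pads' length; the fingertips stand r.tip_extent ahead of it and the grasp point (between the pads) lies 11 mm behind it (r.tip_extent is the distance from the TCP to the fingertips, in m); z points along the fingers, y is the line along which they close (so a half turn about z gives the same grasp; the last joint's range is limited). The gripper opens to 87 mm and grips with 3 to 60 N. Pads are 19 mm wide; open, the fingers measure 117 mm over their backs; the gripper's body (75 mm by 190 mm) begins 51 mm behind the grasp point.
Start: joints at [-55.141, 22.042, 0.453, 0, -68.411, -14.817], TCP at [0.214, -0.587, 0.231] pointing down, gripper open.
Joint ranges: [-179.83, 179.83], [-69.29, 118.12], [-61.27, 80.66], [-181.25, 117.63], [-171.15, -9.14], [-177.46, 177.46]. Speed limits (degrees/s): [159.86, 159.86, 180, 180, 180, 180].

## Interface

Orientations are given as a 3x3 rotation matrix whose columns are the frame's x, y, z axes.
In Python, from station import r gives the robot as it stands.
- The arm moves only by the shell command python3 -m jog 'ROWS'. ROWS is text: rows parted by semicolons, each of 5 numbers parted by spaces: the opening, from 0 (shut) to 1 (fully open), then the shift along the world's x, y, z in mm, then the turn about the world's z in degrees. In form: hand dx dy dz roll; .... A call has 1 to 5 rows; each row shifts and turns the commanded pose from where the row before left it; what a row does not reach is not made up. A row lasts 1/8 s, in which the tool goes at most 62.5 mm and 10.7 degrees, less where a joint would pass 70% of its speed; a pose out of reach is approached as far as the arm can. A call is refused whole if a number of a shift passes 62.5 or a number of a turn 10.7, either way. A call with a gripper value outside its range is refused whole. The fingers move at their own pace and stop on an object; the grip force is fixed at half the most. Time passes only in rows, so rows that do not move let the fingers close. It gives the time, the measured TCP pose, the force, the opening and the grip force at its end, in the units of the state.
- r.sense(): the state, without advancing time (a new reading comes with each control period).
- r.capture(name): name is "scene" or "top" or "wrist"; returns a dict with "pixels" (420x560x3 uint8, red, green, blue), "fovy" (degrees; the focal length in pixels is half the picture's height over the tangent of half this angle, whatever the lens; pixels are square), "cx", "cy" (the principal point, pixels), "origin" and "orientation" of the camera in the world; the wrist camera has in their place "T_tool_cam" (4x4, takes a point from camera to tool coordinates, whose origin is the TCP and whose axes are the flange's). Camera axes: x right, y down, z forward; pixel columns grow to the right and rows downward; lengths in m; the calibration is good to about 2 mm. A picture is of the moment at which its call begins: read the wrist's pose just before it. There is no depth.
- r.finish_job(): hands the job in; it is judged then, once.
The state is a dict: "time_s": time; "joints": joint angles; "joint_velocities": joint speeds; "effort": joint torques, N m; "tcp_pos": TCP position; "ee_rot": TCP orientation; "wrist_force": force on the tool from outside, world axes, zero at the start; "moment": the same for the moment, N m; "gripper_width": opening from 0.0 (shut) to 1.0 (fully open); "gripper_force": force on a finger pad.
Only numpy, scipy, OpenCV 4.12 (cv2) and the standard library are available. Lean on these libraries where they do the work, as an engineer would, in place of code of your own. Each camera call takes 0.05 s, during which the arm holds its last target. There are 200 camera calls.

## Task

On the washer-top counter, first turn the two foot knobs of the leaning white tray until it sits level both ways. Next slide the tray's divider to the black line across the tray floor and turn its clamp knob fully tight. Then stand every small bottle upright in the bay on the left of the divider and every low round tub upright in the bay on the right (as seen from the robot), all released, with the tray still level and the divider still at the line and clamped, and leave the jug, spray bottle and scrubbing brush where they are.

Things in the scene. Friction and masses are not known exactly. Their poses are not given: they have to be found in the camera images.
- tray_mid (a point): Middle of the inside floor of the white metal tray; axes: x across the tray away from the robot, y along it to the left, z out of its floor. Inside 300 (y) by 130 mm (x); walls 5 mm thick, 25 mm above the floor. Level: z within 0.012 rad of vertical, this point then 40 mm above the counter. Starts leaning up to 4 degrees. It rests on a pivot at x +60, y -205 mm and on two foot screws.
- tray_mark (a point): Where the black line on the tray floor (along tray x, 3 mm wide) crosses the middle of the tray: tray y = -15 mm from tray_mid. The divider's mid-plane belongs over this line. Same axes as tray_mid.
- foot_left: Black foot knob at the left end of the tray (tray x +60, y +205 mm). Upright wing 44 mm long (own x), 12 mm thick, top 32 mm above this origin, which is on the vertical turning axis, fixed 64 mm above the counter. Clockwise seen from above raises the tray's left end: 0.011 rad of tilt about tray x per rad. Torque 0.15 N m, stays where left. Starts 1.9 to 3.8 rad too low.
- foot_right: Black foot knob at the right end of the tray, robot's side (tray x -60, y -205 mm), size and height as foot_left; its axis leans with the left-right tilt. Clockwise seen from above raises the tray's near (robot-side) edge: 0.0375 rad of tilt about tray y per rad. Starts up to 1.5 rad too high or too low. Torque 0.15 N m. The two knobs do not affect each other's tilt.
- foot_left_grip (a point): Middle of the wing of foot_left, on its axis, 12 mm below the wing's top.
- foot_right_grip (a point): Middle of the wing of foot_right, on its axis, 12 mm below the wing's top.
- divider_top (a point): Top edge of the aluminium divider, a plate 10 mm thick (tray y) standing across the tray, its top 51 mm above the tray floor; this point is mid-thickness, 35 mm on the robot's side of the tray's middle. Pinch the plate from above and slide it along tray y (up to 100 mm either way from the line; about 2 N with the clamp loose; starts 30 to 90 mm left of the line).
- clamp_grip (a point): Middle of the upright wing (40 mm along its own x, 12 mm thick, 12 mm from here to its top) of the black clamp knob, on its turning axis (tray z). The knob sits on the grey block (44 mm along tray y) that carries the divider, 87 mm beyond the tray's middle, in line with the divider plate; this point is 73 mm above the tray floor. The block's top is 22 mm below it. It moves with the divider.
- bottle0: Small white bottle with grey cap: body 46 mm diameter up to 48 mm high, cap 29 mm diameter from 58 to 74 mm (top), about 0.16 kg, heavy at the foot. Origin at the centre of its underside, z up its axis. May be absent.
- bottle1: Another small bottle like bottle0. May be absent.
- bottle2: Another small bottle like bottle0. May be absent.
- tub0: Low round white tub with grey lid: 54 mm diameter at the lid, 52 mm at the foot, 38 mm high, about 0.14 kg. Origin at the centre of its underside, z up its axis. May be absent.
- tub1: Another low tub like tub0. May be absent.
- jug: Bystander: big white detergent bottle with blue cap, 88 mm diameter, 150 mm high; origin under its centre. Leave alone.
- spray: Bystander: green spray bottle with white trigger head, 72 mm diameter, 192 mm high; origin under its centre. Leave alone.
- brush: Bystander: wooden scrubbing brush, 130 by 50 by 42 mm, bristles down; origin under its centre. Leave alone.
- vial_end (a point): The same kind of vial along tray x, just outside the tray's left-hand wall: level front to back. Foot_right sets it.
- bubble_end (a point): Middle of the white bubble of vial_end.
- clamp (a joint): Turn of the clamp knob, rad: 0 = loose, wing along tray x; grows clockwise seen from above; stop at 1.35 = fully tight, wing nearly along tray y; past 1.1 counts as tight. Starts at 0 to 0.2. Torque 0.12 N m, up to about 0.3 near the stop; stays where left. When tight a brake pad holds the divider against a sideways push.
- vial_side (a point): Spirit vial 46 mm long along tray y, on the aluminium bar off the tray's right end, between pivot and foot_right: middle of the vial, on its top. A white bubble 8 mm across goes 0.22 mm per 0.001 rad towards the high side; in the middle between the two black lines (13 mm apart) = level left to right. Foot_left sets it.
- bubble_side (a point): Middle of the white bubble of vial_side.
Not all that is in view belongs to the job. What is shaped like the tub0 but green is not meant.

How it is judged:
By the outcome, as a careful person would: the job done as asked, in the order asked, and still so for the second after the job is handed in, with the robot touching nothing.
Of bottle0, bottle1, bottle2, tub0, tub1 only 3 to 5 are there at a start; the rules pass over those that are not, and their reading is None.
At some moment in a run one of bottle0, bottle1, bottle2, tub0, tub1 may be knocked a few centimetres aside while the robot is not near it.
Once in a run the grip may slacken for a moment while it holds something.
It also fails if it takes over 210 s, if anything falls off the work surface, if the arm or the gripper's body presses on something with over 40 N, if the wrist force passes 120 N, or if a joint passes its speed limit or range.

## Working session

There is one attempt and no reset: what is moved stays moved. The work goes in short steps, Python scripts to look and compute and a shell command to move; the robot and the scene stay as the last step left them, time stands still between calls to the robot, and variables do not carry over. Pictures are saved under pics/ and viewed, at most 14 in all, crops included, and the job is handed in when it is done.

```bash
ls; mkdir -p pics
python3 - <<'E'
from station import r
import cv2,numpy as np
print(r.tip_extent); print(r.sense())
for n in ("scene","top"):
    c=r.capture(n); print(n,{k:v for k,v in c.items() if k!="pixels"})
    cv2.imwrite(f"pics/{n}0.png",c["pixels"][:,:,::-1])
E
```

```text
pics
0.008
{'time_s': 0.0, 'joints': array([-5.51430051e+01,  2.20914530e+01,  3.78800733e-01, -3.08796178e-02,
       -6.84129704e+01, -1.48167454e+01]), 'joint_velocities': array([ 0.01228481, -0.02508186, -0.05651787, -0.02528634,  0.02597646,
        0.06045571]), 'effort': array([ 1.05231728e-03, -3.90664601e+01,  1.87409109e+01,  4.21974286e+00,
        1.11695181e-02, -1.83829734e-04]), 'tcp_pos': array([ 0.21399145, -0.5865793 ,  0.22944074]), 'ee_rot': array([[-9.39520211e-01, -3.42492430e-01, -8.41833775e-04],
       [-3.42493456e-01,  9.39517899e-01,  2.08552738e-03],
       [ 7.66405608e-05,  2.24771768e-03, -9.99997471e-01]]), 'wrist_force': array([-0.13839497,  0.17160321, -0.41972431]), 'moment': array([ 0.02030516, -0.02628253, -0.04378989]), 'gripper_force': 0.0, 'gripper_width': 0.9979731034929186}
scene {'fovy': 53.61936054528644, 'cx': 278.8854590800463, 'cy': 208.80718090004402, 'origin': array([ 1.1733386 , -0.18597182,  1.05331257]), 'orientation': array([[ 0.34730674,  0.76826337, -0.53772615],
       [ 0.93764507, -0.29314499,  0.18678261],
       [-0.01413349, -0.56906713, -0.82216959]])}
top {'fovy': 56.39869506323732, 'cx': 275.2761706556715, 'cy': 212.87637111407588, 'origin': array([0.44417334, 0.01533071, 1.04842928]), 'orientation': array([[-0.01050264, -0.99334003,  0.11474004],
       [-0.99989231,  0.01160899,  0.00897822],
       [-0.01025044, -0.11463339, -0.99335498]])}
```

View pics/scene0.png

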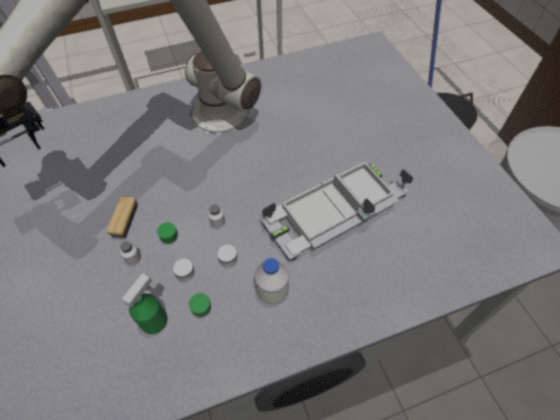

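View pics/top0.png

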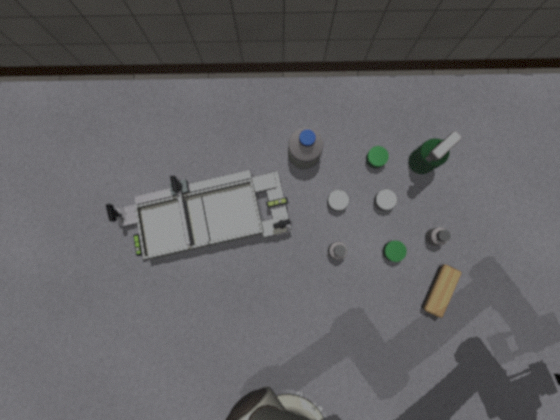

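The scene view shows:
- **Bottles:** candidates at (215,213) and (130,250), white with grey caps. The jug (271,280) and spray (148,312) are bystanders.
- **Tubs:** candidates at (183,268) and (227,254), white with grey lids. The green tubs at (167,232) and (200,303) are decoys.
- **Foot knobs:** left at (405,177), right at (270,210). The third black wing, at (368,205), is the clamp.

In the top view, foot_left is at (113,212), foot_right at (281,224), the clamp at (177,184), and the line runs near (203,220).

```bash
cat > h.py <<'E'
import cv2,numpy as np
from station import r
def cam(n):
    s=r.sense(); c=r.capture(n)
    c["f"]=210/np.tan(np.radians(c["fovy"]/2))
    if n=="wrist":
        T=np.eye(4);T[:3,:3]=s["ee_rot"];T[:3,3]=s["tcp_pos"];M=T@c["T_tool_cam"]
        c["origin"],c["orientation"]=M[:3,3],M[:3,:3]
    return c
def ray(c,p):
    d=c["orientation"]@np.array([(p[0]-c["cx"])/c["f"],(p[1]-c["cy"])/c["f"],1]); return c["origin"],d/np.linalg.norm(d)
def onz(c,p,z):
    o,d=ray(c,p); return o+d*(z-o[2])/d[2]
def tri(a,p,b,q):
    o1,d1=ray(a,p);o2,d2=ray(b,q)
    t=np.linalg.lstsq(np.c_[d1,-d2],o2-o1,rcond=None)[0]
    x,y=o1+t[0]*d1,o2+t[1]*d2
    return (x+y)/2,np.linalg.norm(x-y)
def proj(c,P):
    v=c["orientation"].T@(np.asarray(P)-c["origin"]); return np.array([c["cx"]+c["f"]*v[0]/v[2],c["cy"]+c["f"]*v[1]/v[2]])
def save(c,name,box=None,k=1):
    im=c["pixels"][:,:,::-1]
    if box: im=im[box[1]:box[3],box[0]:box[2]]
    cv2.imwrite(f"pics/{name}.png",cv2.resize(im,None,fx=k,fy=k,interpolation=cv2.INTER_CUBIC))
def blobs(mask,amin=20):
    n,l,s,ce=cv2.connectedComponentsWithStats(mask.astype(np.uint8))
    return [(ce[i].round(1),s[i].tolist()) for i in range(1,n) if s[i,4]>=amin]
E
python3 - <<'E'
from h import *
c=cam("top"); save(c,"topcrop",(95,150,315,270),3.6)
hsv=cv2.cvtColor(c["pixels"],cv2.COLOR_RGB2HSV)
m=(hsv[...,2]<45); m[:150]=0; m[280:]=0; m[:,320:]=0
print("dark",blobs(m,10))
m=(hsv[...,2]>140)&(hsv[...,1]<50); m[:120]=0
print("white",blobs(m,30))
s=cam("scene"); save(s,"scenecrop",(110,150,420,320),2.5)
print("fl",onz(c,(113,212),.09),"fr",onz(c,(281,224),.09))
E
```

```text
dark [(array([175.9, 184.4]), [172, 177, 9, 15, 66]), (array([111.7, 212.6]), [107, 205, 12, 16, 111]), (array([280.5, 225.3]), [275, 224, 10, 4, 19])]
white [(array([447.2, 143.7]), [435, 132, 25, 25, 228]), (array([219.8, 180.3]), [190, 171, 60, 19, 387]), (array([268.3, 184.4]), [253, 172, 29, 27, 445]), (array([231.3, 213.9]), [204, 187, 56, 56, 2231]), (array([152.3, 195.8]), [135, 189, 36, 14, 223]), (array([338.3, 199.3]), [330, 191, 18, 18, 265]), (array([386.4, 198.7]), [377, 190, 19, 19, 269]), (array([164.9, 228.9]), [142, 198, 47, 59, 1830]), (array([197.8, 221.6]), [188, 199, 20, 47, 570]), (array([130.6, 214.3]), [125, 205, 13, 19, 169]), (array([273.7, 219.9]), [263, 207, 24, 29, 272]), (array([299.6, 404.8]), [280, 396, 41, 24, 349])]
fl [0.56175538 0.42554756 0.09      ] fr [0.52722614 0.0102299  0.09      ]
```

View pics/topcrop.png

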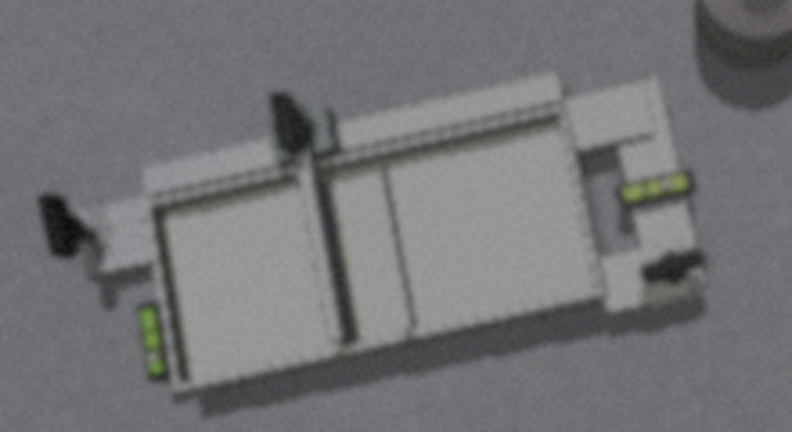

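View pics/scenecrop.png

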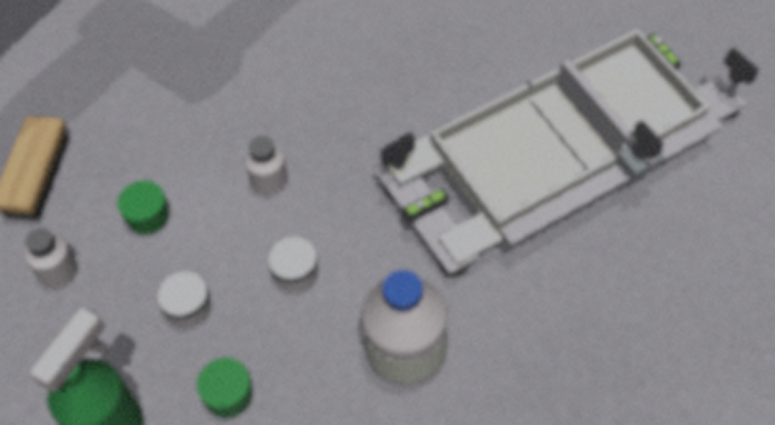

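The crops confirm the choices. Both white tubs have grey-white lids, and the two bottles sit at scene (215,213) and (130,250). The left knob has its wing roughly along world x. The end vial's bubble is at its near end and the side vial's bubble at its right end, so the tray is high on the near and right sides.

Run:
```python
from h import *
np.set_printoptions(precision=4,suppress=True)
t=cam("top");s=cam("scene");w=cam("wrist");print(w["T_tool_cam"],w["fovy"])
hs=cv2.cvtColor(s["pixels"],cv2.COLOR_RGB2HSV)
m=(hs[...,2]<45); m[:165]=0;m[250:]=0;m[:,:255]=0;m[:,420:]=0
print("dark s",blobs(m,8))
m=(hs[...,2]>130)&(hs[...,1]<50); m[:195]=0;m[280:]=0;m[:,240:]=0;print("white s",blobs(m,20))
for n,z,p in (("tubA",.038,(338.3,199.3)),("tubB",.038,(386.4,198.7)),("botA cap",.074,(339.5,252.5)),("botB cap",.074,(446,237)),("jug",.15,(307.5,138))):
    print(n,onz(t,p,z))
for n,z,p in (("tubA",.038,(227,253)),("tubB",.038,(183,267)),("botA cap",.074,(215,210)),("botB cap",.074,(126.5,246))):
    print(n,onz(s,p,z))
for n,p,q in (("fl",(111.7,212.6),(406,176)),("fr",(281,224.5),(269,210.5)),("cl",(175.9,184.4),(368,205))): print(n,tri(t,p,s,q))
```

```text
[[ 0.0006 -0.9671 -0.2543  0.0687]
 [ 1.      0.0006  0.0002  0.0009]
 [-0.0001 -0.2543  0.9671 -0.154 ]
 [ 0.      0.      0.      1.    ]] 65.13870059328906
dark s []
white s [(array([128.6, 242.7]), [0, 195, 240, 85, 14145]), (array([ 82.6, 208.4]), [60, 195, 51, 29, 622]), (array([ 59.1, 203.6]), [53, 198, 13, 12, 84])]
tubA [ 0.5945 -0.14    0.038 ]
tubB [ 0.5946 -0.2649  0.038 ]
botA cap [ 0.4563 -0.1336  0.074 ]
botB cap [ 0.4917 -0.3979  0.074 ]
jug [ 0.7249 -0.0544  0.15  ]
tubA [ 0.5978 -0.1416  0.038 ]
tubB [ 0.5968 -0.2658  0.038 ]
botA cap [ 0.4714 -0.1362  0.074 ]
botB cap [ 0.5005 -0.3928  0.074 ]
fl (array([0.5613, 0.4322, 0.0813]), np.float64(0.0006000202053418813))
fr (array([0.5273, 0.0093, 0.0721]), np.float64(0.0017910080378299728))
cl (array([0.6271, 0.2678, 0.1008]), np.float64(0.00019942068591232679))
```

```bash
python3 -m jog '1 30 62 0 0;1 30 62 0 0;1 30 62 0 0;1 30 62 0 0;1 30 62 0 0' >/dev/null; python3 -m jog '1 30 62 0 0;1 30 62 0 0;1 30 62 0 0;1 20 62 0 0;1 15 62 -10 0'; python3 -m jog '1 10 62 -10 0;1 10 62 -10 0;1 6 62 0 0;1 0 62 0 0;1 0 62 0 0'; python3 -m jog '1 0 61 0 0; 1 0 0 0 0'
python3 - <<'E'
from h import *
c=cam("wrist"); save(c,"w1",None,1.42); np.set_printoptions(precision=4,suppress=True); print(c["origin"],r.sense()["joints"])
E
```

```text
time_s: 1.6
tcp_pos: [0.4668, -0.0153, 0.2218]
ee_rot: [[-0.939, -0.343, 0.003], [-0.343, 0.939, 0.001], [-0.003, -0.001, -1.0]]
wrist_force: [0.9, -0.9, -0.6]
gripper_width: 1.0
gripper_force: 0.0
time_s: 2.22
tcp_pos: [0.4912, 0.2924, 0.2014]
ee_rot: [[-0.939, -0.343, 0.0], [-0.343, 0.939, 0.0], [-0.0, 0.0, -1.0]]
wrist_force: [1.1, 0.4, -0.0]
gripper_width: 0.999
gripper_force: 0.0
time_s: 2.48
tcp_pos: [0.491, 0.3552, 0.2004]
ee_rot: [[-0.938, -0.347, 0.0], [-0.347, 0.938, 0.0], [-0.0, 0.0, -1.0]]
wrist_force: [0.5, 0.0, -0.9]
gripper_width: 1.003
gripper_force: 0.0
[0.4262 0.3322 0.3543] [  51.0514   21.3602   -5.076    -0.0061  -63.623  -120.8551]
```

View pics/w1.png

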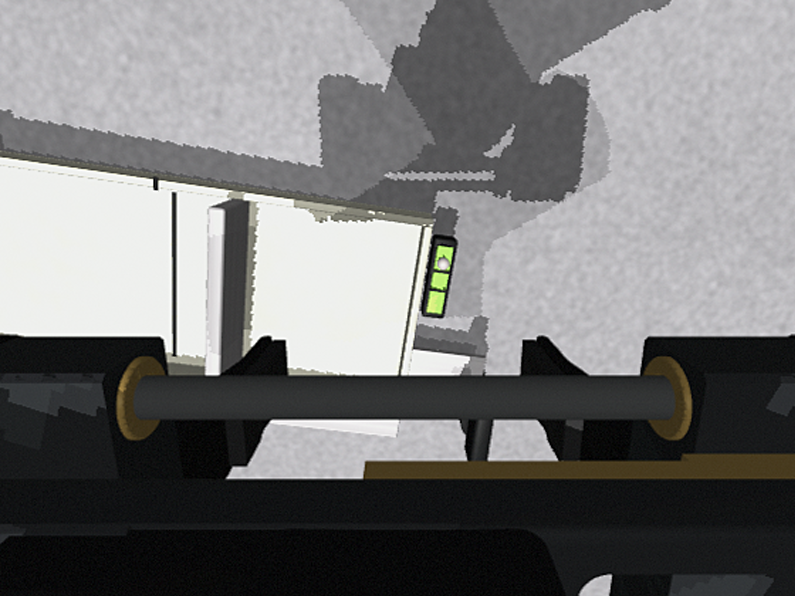

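The wrist view shows the end vial at (440,277), with its bubble at (443,263) towards the robot side (up in the image). The gripper hides the left knob, so I'll turn the wrist half round, which also gives clockwise room for the last joint.

```bash
python3 -m jog '1 0 20 0 10.6;1 0 20 0 10.6;1 0 20 0 10.6;1 0 10 0 10.6;1 0 0 0 10.6' >/dev/null;python3 -m jog '1 0 0 0 10.6;1 0 0 0 10.6;1 0 0 0 10.6;1 0 0 0 10.6;1 0 0 0 10.6' >/dev/null;python3 -m jog '1 0 0 0 10.6;1 0 0 0 10.6;1 0 0 0 10.6;1 0 0 0 10.6;1 0 0 0 10.6' >/dev/null;python3 -m jog '1 0 0 0 10.6;1 0 0 0 0;1 0 0 0 0'
python3 - <<'E'
from h import *
c=cam("wrist"); save(c,"w2",None,1.42); np.set_printoptions(precision=4,suppress=True); print(c["origin"],r.sense()["joints"])
hs=cv2.cvtColor(c["pixels"],cv2.COLOR_RGB2HSV)
print(blobs((hs[...,2]<50),30))
E
```

```text
time_s: 4.78
tcp_pos: [0.4915, 0.4206, 0.2014]
ee_rot: [[0.986, 0.164, 0.0], [0.164, -0.986, -0.0], [0.0, 0.0, -1.0]]
wrist_force: [0.1, -0.3, 0.1]
gripper_width: 1.002
gripper_force: 0.0
[0.5595 0.4328 0.3554] [ 54.866   25.3188   1.3333  -0.0004 -66.0201  44.6202]
[(array([518.4,  63.3]), [489, 28, 56, 66, 2324]), (array([465.1,  77.7]), [459, 54, 26, 43, 326]), (array([283.2, 121. ]), [274, 89, 22, 59, 698]), (array([270., 121.]), [267, 107, 8, 28, 100]), (array([511.3, 168.5]), [505, 109, 14, 123, 280]), (array([325.7, 208.6]), [318, 182, 18, 58, 413]), (array([277., 349.]), [0, 236, 560, 184, 64646])]
```

View pics/w2.png

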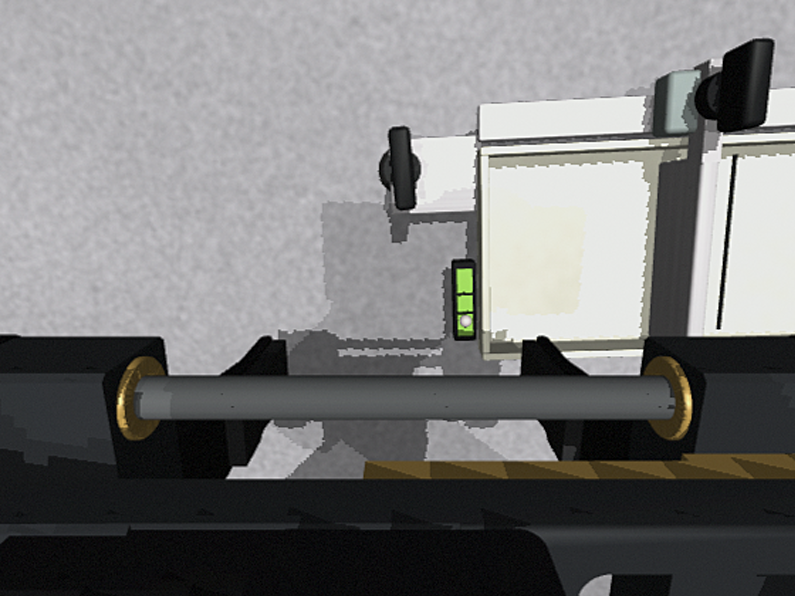

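The view shows foot_left's wing centred at about (402,168), running from (400,128) to (405,208). The end vial's bubble is at (466,321), the near end, against line marks at (465,293) and (465,312). The clamp knob is at (750,85), and the black line is at x≈728.

```bash
cat > vial.py <<'E'
from h import *
np.set_printoptions(precision=4,suppress=True)
def vial(c,near,tag):
    """near: world xy guess; prints bubble, vial ends on z=.045 plane"""
    hs=cv2.cvtColor(c["pixels"],cv2.COLOR_RGB2HSV)
    g=(hs[...,0]>25)&(hs[...,0]<60)&(hs[...,1]>90)&(hs[...,2]>90)
    cl=cv2.morphologyEx(g.astype(np.uint8),cv2.MORPH_CLOSE,np.ones((13,13)))
    for ce,s in blobs(cl,80):
        x,y,w,h,a=s; P=onz(c,ce,.045)
        box=np.zeros(g.shape,bool);box[y:y+h,x:x+w]=cl[y:y+h,x:x+w]>0
        cnt=cv2.minAreaRect(np.argwhere(cl*box)[:,::-1].astype(np.float32))
        v=cv2.boxPoints(cnt);e=v[1]-v[0];f=v[2]-v[1];u=e if np.linalg.norm(e)>np.linalg.norm(f) else f
        u=u/np.linalg.norm(u); rr=hs[...,1]; 
        wh=box&(hs[...,1]<70)&(hs[...,2]>120); bk=box&(hs[...,2]<90)
        pr=lambda m:((np.argwhere(m)[:,::-1]-np.array(cnt[0]))@u)
        print(tag,"pix",ce,"world",P,"len px",max(cnt[1]),"u",u,"bubble",np.median(pr(wh)) if wh.any() else None,"n",wh.sum())
        b=pr(bk); 
        if len(b): print(" dark lines: neg",np.median(b[b<0]) if (b<0).any() else None,"pos",np.median(b[b>0]) if (b>0).any() else None,len(b))
        k=14; save(c,tag,(max(x-15,0),max(y-15,0),x+w+15,y+h+15),6)
E
python3 - <<'E'
from vial import *
c=cam("wrist"); vial(c,0,"v1")
hs=cv2.cvtColor(c["pixels"],cv2.COLOR_RGB2HSV); d=(hs[...,2]<50)
for nm,box,z in (("fl",(268,85,300,150),.096),("clamp",(489,20,550,100),.125)):
    m=np.zeros_like(d);m[box[1]:box[3],box[0]:box[2]]=d[box[1]:box[3],box[0]:box[2]]
    # strongest top: rect
    p=np.argwhere(m)[:,::-1].astype(np.float32); print(nm,cv2.minAreaRect(p),p.min(0),p.max(0))
for a,b in (((400,129),(405,208)),):
    P,Q=onz(c,np.array(a)/1.42,.096),onz(c,np.array(b)/1.42,.096); print("wing",P,Q,(P+Q)/2,np.degrees(np.arctan2(*(P-Q)[1::-1])),np.linalg.norm(P-Q))
for a,b,z in (((483,155),(485,352),.06),((735,157),(719,328),.035)):
    P,Q=onz(c,np.array(a)/1.42,z),onz(c,np.array(b)/1.42,z); print("x-line",P,Q,np.degrees(np.arctan2(*(P-Q)[1::-1])))
E
```

```text
v1 pix [327.2 212.3] world [0.482  0.3775 0.045 ] len px 46.0 u [0. 1.] bubble 14.0 n 53
 dark lines: neg -5.0 pos 8.0 43
fl ((281.5, 118.0), (58.0, 27.0), 90.0) [268.  89.] [295. 147.]
clamp ((516.203125, 60.031959533691406), (53.44481658935547, 66.43140411376953), 2.602562189102173) [489.  28.] [544.  93.]
wing [0.5813 0.4387 0.096 ] [0.5414 0.4293 0.096 ] [0.5613 0.434  0.096 ] 13.240780330174644 0.04098707961619419
x-line [0.5779 0.3874 0.06  ] [0.4533 0.3596 0.06  ] 12.584961442330345
x-line [0.6057 0.2197 0.035 ] [0.4904 0.1906 0.035 ] 14.183565440203429
```

```bash
python3 -m jog '0.5 35 6 0 1.5;0.5 35 6 0 2;0.5 0 0 -50 0;0.5 0 0 -50 0;0.5 0 0 -10 0'>/dev/null; python3 -m jog '0.5 0 0 -13 0;0.5 0 0 0 0'; python3 -m jog '0 0 0 0 0;0 0 0 0 0;0 0 0 0 0;0 0 0 0 0;0 0 0 0 0'
```

```text
time_s: 5.75
tcp_pos: [0.5617, 0.4338, 0.0791]
ee_rot: [[0.974, 0.227, 0.001], [0.227, -0.974, 0.001], [0.001, -0.001, -1.0]]
wrist_force: [-0.1, 0.2, 0.1]
gripper_width: 0.504
gripper_force: 0.0
time_s: 6.38
tcp_pos: [0.5617, 0.4332, 0.0791]
ee_rot: [[0.974, 0.228, 0.001], [0.228, -0.974, 0.0], [0.001, 0.0, -1.0]]
wrist_force: [-0.9, -0.9, 4.0]
gripper_width: 0.225
gripper_force: 30.0
```

```bash
python3 -m jog '0 0 0 0 -10;0 0 0 0 -10;0 0 0 0 -10'; python3 -m jog '0 0 0 0 0'
python3 - <<'E'
from h import *
c=cam("wrist"); save(c,"w3",None,1.42)
E
```

```text
time_s: 6.75
tcp_pos: [0.5617, 0.4331, 0.0791]
ee_rot: [[0.956, -0.295, 0.001], [-0.295, -0.956, -0.0], [0.001, 0.0, -1.0]]
wrist_force: [0.4, -2.5, 4.0]
gripper_width: 0.225
gripper_force: 30.0
time_s: 6.88
tcp_pos: [0.5617, 0.4332, 0.079]
ee_rot: [[0.958, -0.288, 0.001], [-0.288, -0.958, -0.0], [0.001, -0.0, -1.0]]
wrist_force: [0.1, -2.2, 5.2]
gripper_width: 0.22
gripper_force: 30.0
```

View pics/w3.png

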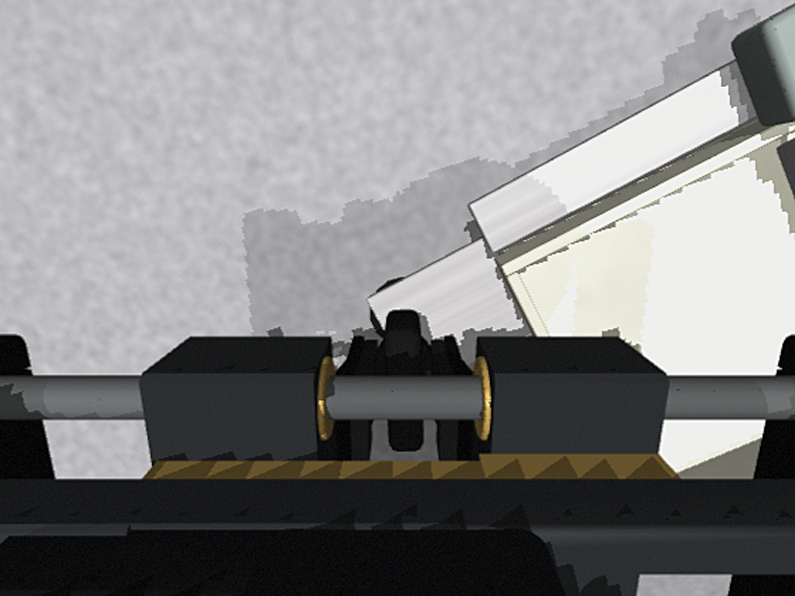

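The wing is held square between the fingers at (405,330) and turning with them.

```bash
python3 -m jog '0 0 0 0 -10;0 0 0 0 -10;0 0 0 0 -10;0 0 0 0 -10;0 0 0 0 -10'>/dev/null; python3 -m jog '0 0 0 0 -10;0 0 0 0 -10;0 0 0 0 -10;0 0 0 0 -10;0 0 0 0 -10'>/dev/null;  python3 -m jog '0 0 0 0 -10;0 0 0 0 -10;0 0 0 0 0'; python3 -m jog '0.6 0 0 0 0;0.6 0 0 0 0;0.6 0 0 40 0;0.6 0 0 50 0;0.6 0 -30 30 0'; python3 -c "
from station import r;print(r.sense()['joints'])"
```

```text
time_s: 8.55
tcp_pos: [0.5615, 0.4332, 0.079]
ee_rot: [[-0.728, -0.685, 0.0], [-0.685, 0.728, -0.0], [-0.0, -0.0, -1.0]]
wrist_force: [-1.0, -2.7, 4.7]
gripper_width: 0.226
gripper_force: 30.0
time_s: 9.18
tcp_pos: [0.5617, 0.4054, 0.1999]
ee_rot: [[-0.727, -0.687, 0.002], [-0.687, 0.727, 0.003], [-0.004, 0.0, -1.0]]
wrist_force: [0.1, -0.0, -0.6]
gripper_width: 0.59
gripper_force: 0.0
[ 4.91563841e+01  2.96939837e+01  8.43283906e+00  4.19026684e-03
 -6.85335996e+01 -9.58001344e+01]
```

```bash
python3 -m jog '0.6 9 -60 0 -8;0.6 9 -60 0 -8;0.6 9 -60 0 -8;0.6 9 -60 0 -8;0.6 9 -60 0 -3'>/dev/null; python3 -m jog '0.6 8 -60 0 0;0.6 0 -30 0 0;0.6 0 0 0 0'
python3 - <<'E'
from vial import *
c=cam("wrist"); save(c,"w4",None,1.42); vial(c,0,"v4"); print(r.sense()["joints"])
E
```

```text
time_s: 10.18
tcp_pos: [0.6141, 0.0114, 0.1975]
ee_rot: [[-0.99, -0.139, -0.001], [-0.139, 0.99, 0.0], [0.001, 0.0, -1.0]]
wrist_force: [-0.4, 0.8, 0.2]
gripper_width: 0.597
gripper_force: 0.0
v4 pix [297.2 171.6] world [0.5891 0.0214 0.045 ] len px 50.71355056762695 u [ 0.9981 -0.0624] bubble -1.871347704898028 n 58
 dark lines: neg -6.986366810272841 pos 7.142314236615391 31
[ 16.2459  22.3988  -3.8803  -0.036  -63.7488 -98.1493]
```

View pics/w4.png

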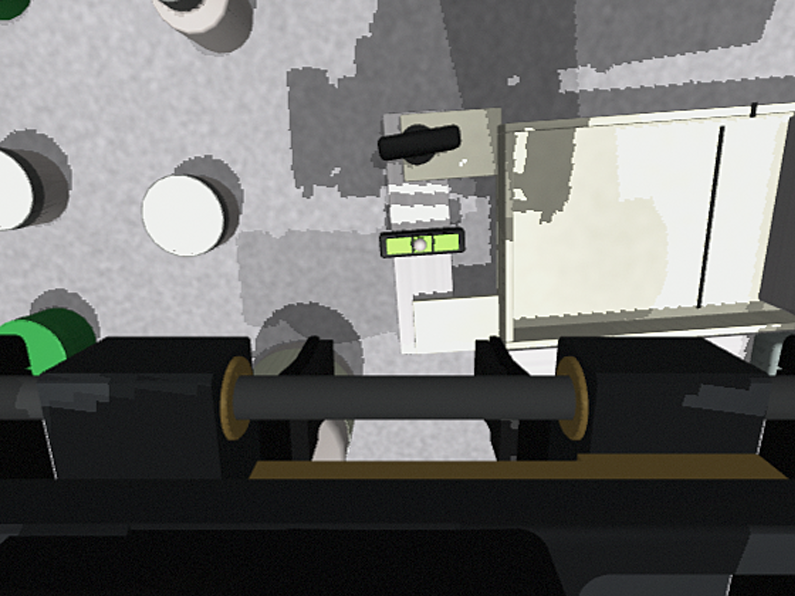

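The side vial's bubble at (419,243) is now nearly between its lines, slightly towards the right end. Foot_right's wing, at (420,142), lies along tray y.

Run:
```python
from vial import *
c=cam("wrist")
hs=cv2.cvtColor(c["pixels"],cv2.COLOR_RGB2HSV); d=(hs[...,2]<50); d[:80]=0;d[120:]=0;d[:,:262]=0;d[:,330:]=0
print(blobs(d,20))
for a,b in (((383,139),(458,133)),((381,148),(459,141))):
    P,Q=onz(c,np.array(a)/1.42,.094),onz(c,np.array(b)/1.42,.094); print("wing",P,Q,(P+Q)/2,np.degrees(np.arctan2(*(Q-P)[1::-1])),np.linalg.norm(P-Q))
for a,b,z in (((722,127),(699,306),.04),((756,105),(754,116),.065)):
    P,Q=onz(c,np.array(a)/1.42,z),onz(c,np.array(b)/1.42,z); print("line",P,Q,np.degrees(np.arctan2(*(Q-P)[1::-1])))
im=c["pixels"][75:120,255:335,::-1];cv2.imwrite("pics/w4c.png",cv2.resize(im,None,fx=8,fy=8,interpolation=cv2.INTER_CUBIC))
```

```text
[(array([293.1, 100.4]), [264, 88, 59, 28, 1111])]
wing [ 0.5307 -0.0089  0.094 ] [0.5222 0.0295 0.094 ] [0.5264 0.0103 0.094 ] 102.46376488972714 0.03936464084233368
wing [ 0.5353 -0.0094  0.094 ] [0.526  0.0307 0.094 ] [0.5307 0.0107 0.094 ] 103.01144693757533 0.041148609181521995
line [0.4901 0.1992 0.04  ] [0.6058 0.2201 0.04  ] 10.24157885972677
line [0.4803 0.1991 0.065 ] [0.4862 0.1999 0.065 ] 7.941458744642301
```

View pics/w4c.png

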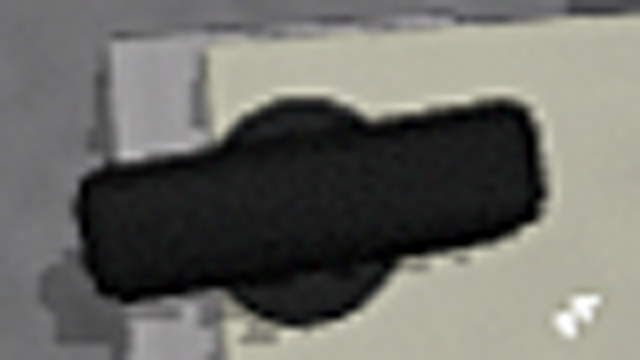

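```bash
python3 -m jog '0.6 -40 0 0 10.6;0.6 -46 0 0 10.6;0.6 0 0 0 10.6;0.6 0 0 0 10.6;0.6 0 0 0 10.6'>/dev/null; python3 -m jog '0.6 0 0 0 10.6;0.6 0 0 0 10.6;0.6 0 0 0 10.6;0.6 0 0 0 10.2;0.6 0 0 -40 0'>/dev/null; python3 -m jog '0.6 0 0 -50 0;0.6 0 0 -14 0;0.6 0 0 -14 0;0.6 0 0 0 0'; python3 -m jog '0 0 0 0 0;0 0 0 0 0;0 0 0 0 0;0 0 0 0 0'
```

```text
time_s: 12.02
tcp_pos: [0.5287, 0.0138, 0.0804]
ee_rot: [[0.228, -0.974, 0.0], [-0.974, -0.228, -0.0], [0.0, -0.0, -1.0]]
wrist_force: [0.1, 0.5, 0.7]
gripper_width: 0.602
gripper_force: 0.0
time_s: 12.52
tcp_pos: [0.5278, 0.0131, 0.0804]
ee_rot: [[0.227, -0.974, -0.001], [-0.974, -0.227, -0.0], [-0.0, 0.001, -1.0]]
wrist_force: [-1.5, 0.4, 2.0]
gripper_width: 0.23
gripper_force: 16.5
```

```bash
python3 -m jog '0.4 0 0 0 0;0.4 0 -3 0 0;0 0 0 0 0;0 0 0 0 0;0 0 0 0 0'; python3 -m jog '0 0 0 0 10;0 0 0 0 10;0 0 0 0 10;0 0 0 0 10;0 0 0 0 10'; python3 -m jog '0 0 0 0 10;0 0 0 0 10;0 0 0 0 10;0 0 0 0 0'; python3 -m jog '0.6 0 0 0 0;0.6 0 0 0 0;0.6 0 0 40 0;0.6 0 0 60 0;0.6 0 0 20 0'; python3 -c "
from station import r;print(r.sense()['joints'])"
```

```text
time_s: 13.15
tcp_pos: [0.5284, 0.0103, 0.0802]
ee_rot: [[0.227, -0.974, 0.0], [-0.974, -0.227, -0.0], [0.0, -0.0, -1.0]]
wrist_force: [0.6, -0.3, -0.5]
gripper_width: 0.212
gripper_force: 30.0
time_s: 13.78
tcp_pos: [0.5266, 0.0089, 0.0801]
ee_rot: [[0.894, -0.447, -0.004], [-0.447, -0.894, -0.002], [-0.003, 0.004, -1.0]]
wrist_force: [-0.8, -5.4, 2.3]
gripper_width: 0.215
gripper_force: 30.0
time_s: 14.28
tcp_pos: [0.5263, 0.0076, 0.0801]
ee_rot: [[0.998, 0.055, -0.005], [0.055, -0.998, -0.004], [-0.006, 0.004, -1.0]]
wrist_force: [-2.3, -9.0, 3.1]
gripper_width: 0.213
gripper_force: 30.0
time_s: 14.9
tcp_pos: [0.5306, 0.0112, 0.2045]
ee_rot: [[0.998, 0.056, 0.008], [0.056, -0.998, 0.002], [0.008, -0.001, -1.0]]
wrist_force: [-0.2, 0.5, -0.6]
gripper_width: 0.594
gripper_force: 0.0
[ 1.87557020e+01  1.38808184e+01 -1.53829133e+01  5.04373494e-02
 -6.02584790e+01  7.44251397e+01]
```

```bash
python3 -m jog '0.6 45 10 -35 0;0.6 0 0 -30 0;0.6 0 0 0 0;0.6 0 0 0 0' >/dev/null
python3 - <<'E'
from vial import *
c=cam("wrist"); vial(c,0,"v5"); print(r.sense()["tcp_pos"])
E
python3 -m jog '0.6 -20 60 0 0;0.6 -20 60 0 0;0.6 -20 60 0 0;0.6 -20 60 0 0;0.6 -20 60 0 0'>/dev/null;python3 -m jog '0.6 -7 56 0 0;0.6 0 0 0 0;0.6 0 0 0 0'>/dev/null
python3 - <<'E'
from vial import *
c=cam("wrist"); vial(c,0,"v6"); print(r.sense()["tcp_pos"])
a=[cv2.imread(f"pics/{n}.png") for n in("v5","v6")]
h=max(i.shape[0] for i in a); a=[cv2.copyMakeBorder(i,0,h-i.shape[0],0,20,0) for i in a]
m=np.hstack(a);print(m.shape);cv2.imwrite("pics/v56.png",cv2.resize(m,None,fx=min(1,790/m.shape[1]),fy=min(1,790/m.shape[1])))
E
```

```text
v5 pix [286.5 198.6] world [0.5864 0.0205 0.045 ] len px 62.79746627807617 u [ 0.9889 -0.1483] bubble 2.1015251102762704 n 92
 dark lines: neg -9.197072910992574 pos 8.50488735464387 46
[0.5742 0.0206 0.1369]
v6 pix [280.3 198.4] world [0.4796 0.3776 0.045 ] len px 62.471614837646484 u [0.1644 0.9864] bubble 2.466004987823908 n 99
 dark lines: neg -7.562333533895071 pos 10.274957170355265 56
[0.4676 0.3722 0.1361]
(564, 928, 3)
```

View pics/v56.png

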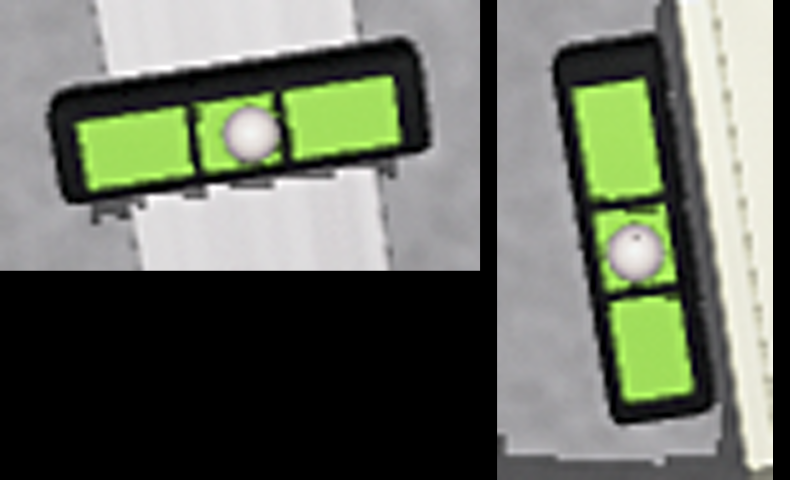

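The left crop shows the side vial: its bubble is 1.8 mm towards the right end, so foot_left needs about 43° more clockwise. The right crop shows the end vial: its bubble sits centred to within about 0.5 mm, most of it parallax, so that direction is level.

```bash
python3 -m jog '0.6 40 30 0 10;0.6 40 31 0 10;0.6 14 0 0 10;0.6 0 0 0 10;0.6 0 0 0 0'; python3 -m jog '0.6 0 0 -30 0;0.6 0 0 -27 0;0.6 0 0 0 0;0 0 0 0 0;0 0 0 0 0'; python3 -m jog '0 0 0 0 0;0 0 0 0 0;0 0 0 0 0'
```

```text
time_s: 17.12
tcp_pos: [0.5623, 0.4321, 0.1355]
ee_rot: [[0.733, 0.681, -0.0], [0.681, -0.733, -0.0], [-0.0, -0.0, -1.0]]
wrist_force: [0.5, 0.3, -0.2]
gripper_width: 0.597
gripper_force: 0.0
time_s: 17.75
tcp_pos: [0.5623, 0.4343, 0.0802]
ee_rot: [[0.73, 0.683, 0.002], [0.683, -0.73, 0.002], [0.003, -0.0, -1.0]]
wrist_force: [0.1, -0.2, -0.4]
gripper_width: 0.453
gripper_force: 0.0
time_s: 18.12
tcp_pos: [0.562, 0.4336, 0.0789]
ee_rot: [[0.73, 0.684, 0.001], [0.684, -0.73, -0.0], [0.001, 0.001, -1.0]]
wrist_force: [1.2, -1.4, 3.1]
gripper_width: 0.221
gripper_force: 30.0
```

```bash
python3 -m jog '0 0 0 0 -10.7;0 0 0 0 -10.7;0 0 0 0 -10.7;0 0 0 0 -10.7;0 0 0 0 0'; python3 -m jog '0.6 0 0 0 0;0.6 0 0 0 0;0.6 0 0 30 0;0.6 0 0 30 0;0.6 -48 -30 0 0'>/dev/null;python3 -m jog '0.6 -46 -25 0 0;0.6 0 0 0 0;0.6 0 0 0 0'
python3 - <<'E'
from vial import *
c=cam("wrist"); vial(c,0,"v7")
E
python3 -m jog '0.6 20 -60 0 0;0.6 20 -60 0 0;0.6 20 -60 0 0;0.6 20 -60 0 0;0.6 20 -60 0 0'>/dev/null;python3 -m jog '0.6 7 -56 0 0;0.6 0 0 0 0;0.6 0 0 0 0'
python3 - <<'E'
from vial import *
c=cam("wrist"); vial(c,0,"v8")
t=cam("top"); save(t,"t8",(95,150,315,270),3.6)
E
```

```text
time_s: 18.75
tcp_pos: [0.5622, 0.4332, 0.0789]
ee_rot: [[1.0, 0.008, 0.001], [0.008, -1.0, -0.001], [0.001, 0.001, -1.0]]
wrist_force: [1.1, -3.2, 3.0]
gripper_width: 0.224
gripper_force: 30.0
time_s: 19.75
tcp_pos: [0.4678, 0.3798, 0.1387]
ee_rot: [[1.0, 0.007, 0.001], [0.007, -1.0, 0.001], [0.001, -0.001, -1.0]]
wrist_force: [0.7, 0.3, 1.1]
gripper_width: 0.6
gripper_force: 0.0
v7 pix [289.2 199.3] world [0.4789 0.3772 0.045 ] len px 62.364933013916016 u [0.1961 0.9806] bubble 2.549482295397411 n 97
 dark lines: neg -7.452439224239697 pos 10.198011832419525 59
time_s: 20.8
tcp_pos: [0.5744, 0.0263, 0.1379]
ee_rot: [[1.0, 0.005, 0.0], [0.005, -1.0, 0.0], [0.0, -0.0, -1.0]]
wrist_force: [0.9, -0.0, -0.5]
gripper_width: 0.6
gripper_force: 0.0
v8 pix [293.5 198.2] world [0.5865 0.0203 0.045 ] len px 62.56104278564453 u [ 0.9806 -0.1961] bubble -0.4902484422436828 n 92
 dark lines: neg -8.923242360900986 pos 8.334977752912891 45
```

```bash
python3 -m jog '0.6 -35 60 20 6;0.6 -35 60 20 5.4;0.6 -34 60 25 0;0.6 0 44 0 0;0.6 0 0 0 0'
python3 - <<'E'
from vial import *
c=cam("wrist"); save(c,"w9",None,1.42); print(c["origin"])
E
```

```text
time_s: 21.52
tcp_pos: [0.4833, 0.2294, 0.1947]
ee_rot: [[0.978, 0.21, 0.002], [0.21, -0.978, 0.001], [0.002, -0.001, -1.0]]
wrist_force: [-0.3, -0.8, -0.8]
gripper_width: 0.595
gripper_force: 0.0
[0.5504 0.2446 0.3487]
```

View pics/w9.png

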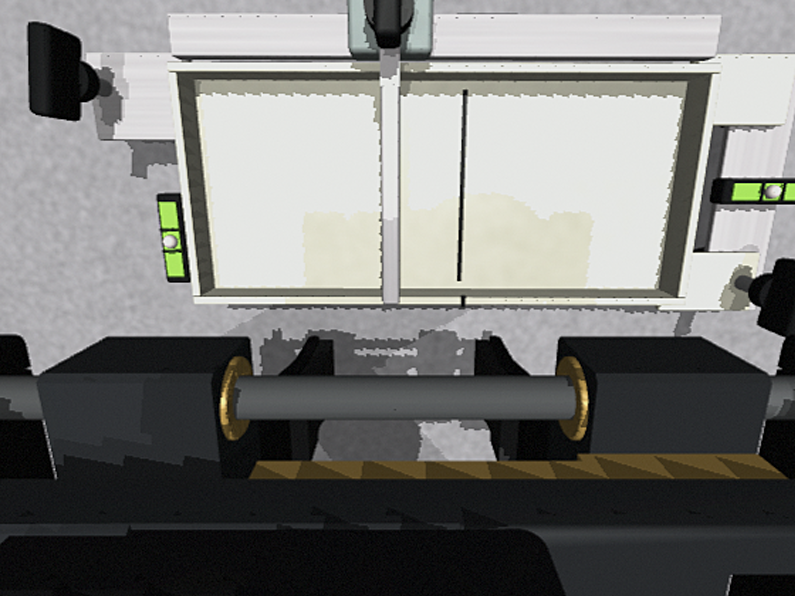

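The tray is seen square on. The divider's top edge is at about (391,60–300), the black line runs from (465,90) to (460,281), and the clamp wing is at (390,20).

Run:
```python
from vial import *
c=cam("wrist")
P=[onz(c,np.array(p)/1.42,z) for p,z in (((391,70),.091),((390.5,295),.091),((465,92),.04),((460,279),.04))]
print(*P)
u=lambda a,b:np.degrees(np.arctan2(*(a-b)[1::-1]))
print("yaw div",u(P[0],P[1]),"line",u(P[2],P[3]))
yaw=np.radians((u(P[2],P[3])+11.7)/2); ex=np.array([np.cos(yaw),np.sin(yaw)]);ey=np.array([-ex[1],ex[0]])
O=np.array([.5447,.2208])
for p in P: print((p[:2]-O)@ex,(p[:2]-O)@ey)
mid=(P[2]+P[3])[:2]/2; md=(P[0]+P[1])[:2]/2
d=(mid-md)@ey; print("slide",d,"world shift",d*ey)
g=P[1][:2]+ex*0; print("near end",g)
# grip at 35 mm near side of the middle
gp=md+ex*(((O-md)@ex)-.035); print("grip",gp,"after",gp+d*ey)
```

```text
[0.5985 0.2597 0.091 ] [0.4833 0.2362 0.091 ] [0.6054 0.2162 0.04  ] [0.4908 0.1912 0.04  ]
yaw div 11.513457925095338 line 12.291122804974066
0.06073978491153739 0.02683911936204493
-0.05683623655981965 0.027828461807036547
0.05842009480968016 -0.01713158366469996
-0.05891762972733919 -0.01773687798736405
slide -0.04476802141057276 world shift [ 0.0093 -0.0438]
near end [0.4833 0.2362]
grip [0.5048 0.2403] after [0.5141 0.1965]
```

```bash
python3 -m jog '0.6 21 11 -20 0;0.6 0 0 -50 0;0.6 0 0 -40 0;0.6 0 0 -12 0;0.6 0 0 0 0'; python3 -m jog '0 0 0 0 0;0 0 0 0 0;0 0 0 0 0;0 0 0 0 0'; python3 -m jog '0 2 -11 0 0;0 2 -11 0 0;0 2 -11 0 0;0 3 -11 0 0;0 0 0 0 0';python3 -m jog '0 0 0 0 0'
```

```text
time_s: 22.25
tcp_pos: [0.5051, 0.2357, 0.0721]
ee_rot: [[0.979, 0.203, -0.0], [0.203, -0.979, -0.001], [-0.001, 0.001, -1.0]]
wrist_force: [1.0, -0.4, 0.1]
gripper_width: 0.602
gripper_force: 0.0
time_s: 22.75
tcp_pos: [0.505, 0.2364, 0.0726]
ee_rot: [[0.979, 0.204, 0.001], [0.204, -0.979, 0.001], [0.001, -0.001, -1.0]]
wrist_force: [-1.9, 2.0, -0.1]
gripper_width: 0.226
gripper_force: 0.7
time_s: 23.38
tcp_pos: [0.5146, 0.1909, 0.0724]
ee_rot: [[0.979, 0.203, 0.001], [0.203, -0.979, -0.001], [0.001, 0.001, -1.0]]
wrist_force: [4.3, -0.8, 2.0]
gripper_width: 0.114
gripper_force: 30.0
time_s: 23.5
tcp_pos: [0.5144, 0.1918, 0.0724]
ee_rot: [[0.979, 0.203, 0.001], [0.203, -0.979, -0.0], [0.001, 0.0, -1.0]]
wrist_force: [3.1, -1.7, 3.1]
gripper_width: 0.115
gripper_force: 30.0
```

```bash
python3 -m jog '0.6 0 0 0 0;0.6 0 0 0 0;0.6 0 0 30 0;0.6 0 0 50 0;0.6 -20 10 42 0'>/dev/null; python3 -m jog '0.6 0 0 0 0;0.6 0 0 0 0'
python3 - <<'E'
from vial import *
c=cam("wrist"); save(c,"w10",(180,0,440,230),3); print(c["origin"])
E
```

```text
time_s: 24.38
tcp_pos: [0.4928, 0.202, 0.1931]
ee_rot: [[0.979, 0.204, -0.002], [0.204, -0.979, -0.001], [-0.002, 0.0, -1.0]]
wrist_force: [-0.4, -0.6, -0.3]
gripper_width: 0.597
gripper_force: 0.0
[0.5606 0.2171 0.3469]
```

View pics/w10.png

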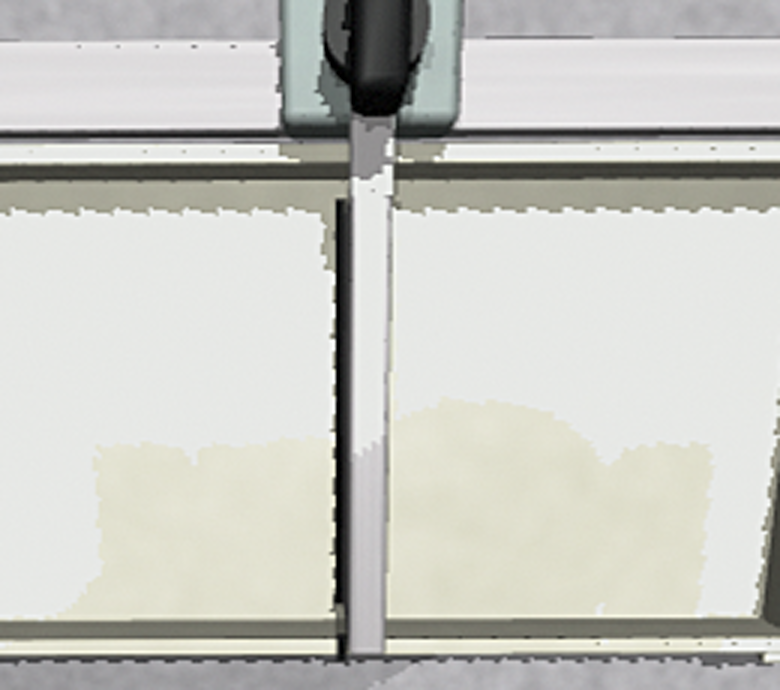

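The black line shows along the left edge of the plate (crop x 336–348, plate 350–388), so the divider sits a few mm too far right.

Run:
```python
from vial import *
c=cam("wrist"); print(c["cx"])
g=cv2.cvtColor(c["pixels"],cv2.COLOR_RGB2GRAY)
for y in (75,90,105,120,135,170,190): print(y,g[y,288:314])
f=lambda x,y:np.array((x/3+180-.33,y/3-.33))
ey=np.array([-.207,.978])
for y,pc in ((250,372),(400,370),(550,368)):
    l0=onz(c,f(335.5+(1.5 if y<450 else 0),y),.04)[:2]; p=onz(c,f(pc,y),.091)[:2]
    print(y,"plate minus line",p@ey-(l0@ey-.0015), )
```

```text
284.1696438323314
75 [158 171 155  60  17  27  42  53  99 185 229 234 231 231 230 231 232 231
 232 226 201 172 175 239 232 231]
90 [232 241 230 129   9  22  44  51 104 193 230 234 231 231 230 231 231 232
 232 231 206 173 208 236 232 230]
105 [231 241 225  65  11  23  41  49 110 203 231 233 231 230 231 231 231 231
 233 231 183 178 237 232 231 231]
120 [235 230 154  53  18  24  43  51 113 207 234 233 231 232 230 230 231 231
 234 228 170 173 238 233 231 232]
135 [232 238 235 125   5  25  41  51 115 211 235 233 231 230 232 231 230 232
 232 220 168 179 235 230 232 231]
170 [223 233 215  36   1  17  43  53 114 185 196 200 202 204 203 200 201 204
 197 156 172 230 223 222 220 220]
190 [225 234 214  38   0  20  41  55 115 181 192 195 197 198 197 197 195 198
 189 150 171 229 223 222 223 222]
250 plate minus line -0.005819411993121776
400 plate minus line -0.005616711884036063
550 plate minus line -0.00587037784088984
```

```bash
python3 -m jog '0.6 21 -10 -20 0;0.6 0 0 -50 0;0.6 0 0 -40 0;0.6 0 0 -11 0;0.6 0 0 0 0'; python3 -m jog '0 0 0 0 0;0 0 0 0 0;0 0 0 0 0;0 0 0 0 0;0 0 0 0 0';python3 -m jog '0 0 0 0 0;0 0 0 0 0'
```

```text
time_s: 25.1
tcp_pos: [0.5149, 0.1919, 0.0724]
ee_rot: [[0.979, 0.204, -0.001], [0.204, -0.979, -0.002], [-0.002, 0.001, -1.0]]
wrist_force: [0.6, -0.7, 0.5]
gripper_width: 0.596
gripper_force: 0.0
time_s: 25.72
tcp_pos: [0.5149, 0.1922, 0.0733]
ee_rot: [[0.979, 0.204, 0.0], [0.204, -0.979, 0.0], [0.0, 0.0, -1.0]]
wrist_force: [0.4, -2.2, -1.3]
gripper_width: 0.115
gripper_force: 1.9
time_s: 25.98
tcp_pos: [0.5149, 0.1922, 0.0732]
ee_rot: [[0.979, 0.204, 0.0], [0.204, -0.979, -0.0], [0.0, 0.0, -1.0]]
wrist_force: [0.5, 0.5, 1.0]
gripper_width: 0.108
gripper_force: 30.0
```

```bash
python3 -m jog '0 -1.2 6 0 0;0 0 0 0 0;0 0 0 0 0';  python3 -m jog '0.6 0 0 0 0;0.6 0 0 0 0;0.6 0 0 30 0;0.6 0 0 50 0;0.6 -20 6 42 0'>/dev/null; python3 -m jog '0.6 0 0 0 0;0.6 0 0 0 0'
cat > dv.py <<'E'
from vial import *
c=cam("wrist"); s=r.sense()
g=cv2.cvtColor(c["pixels"],cv2.COLOR_RGB2GRAY)
save(c,"w11",(200,0,400,230),2.6)
for y in (75,105,135,190): print(y,g[y,278:318])
E
python3 dv.py
```

```text
time_s: 26.35
tcp_pos: [0.5136, 0.1986, 0.0732]
ee_rot: [[0.979, 0.204, 0.0], [0.204, -0.979, 0.0], [0.0, -0.0, -1.0]]
wrist_force: [-0.5, 1.3, 3.0]
gripper_width: 0.115
gripper_force: 30.0
time_s: 27.22
tcp_pos: [0.4932, 0.2039, 0.1945]
ee_rot: [[0.979, 0.203, -0.001], [0.203, -0.979, -0.0], [-0.001, -0.0, -1.0]]
wrist_force: [1.0, 0.1, -0.7]
gripper_width: 0.596
gripper_force: 0.0
75 [230 232 235 225 160 168 169 168 169 170 164 109 101 204 232 233 231 230
 230 230 230 231 233 230 202 161 206 235 230 229 231 231 230 231 230 232
 230 230 230 230]
105 [231 231 230 231 231 233 234 234 221 159 160 108 103 207 234 233 230 230
 229 231 231 230 234 224 155 187 237 231 231 230 231 230 230 230 230 230
 230 230 231 230]
135 [231 231 230 230 231 232 238 229 154 163 157 106 101 208 231 232 230 231
 230 231 229 232 232 220 178 176 235 231 231 230 230 230 230 231 230 231
 231 230 230 230]
190 [223 222 223 221 222 222 223 229 208 107 114  80  92 168 185 194 196 198
 198 195 195 199 195 152 166 229 224 222 222 222 221 222 221 222 222 221
 223 222 222 220]
```

View pics/w11.png

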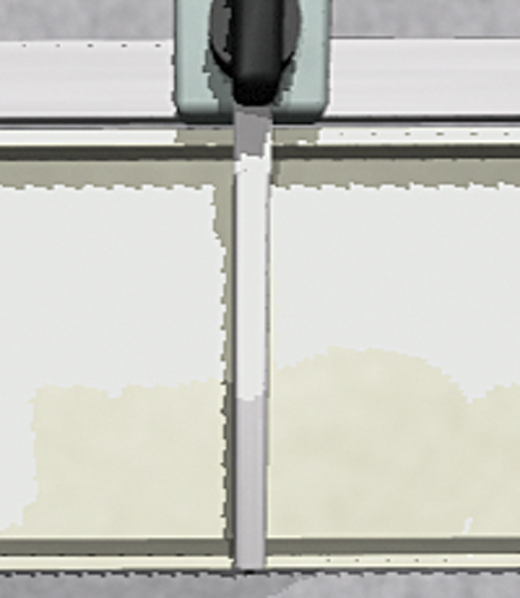

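The line is now wholly hidden under the plate, as it should be. Next I need a view of the clamp wing.

```bash
python3 - <<'E'
from vial import *
c=cam("wrist"); O=np.array([.5447,.2208]);ey=np.array([-.207,.978])
for y,x in ((105,296.6),(135,296.4),(190,296.0)): print("plate tray y",(onz(c,(x,y),.091)[:2]-O)@ey)
E
python3 -m jog '0.6 40 8 0 0;0.6 40 8 0 0;0.6 0 0 0 0;0.6 0 0 0 0'
python3 - <<'E'
from vial import *
c=cam("wrist"); save(c,"w12",(180,0,440,230),3)
E
```

```text
plate tray y -0.014687993348928265
plate tray y -0.014668743250752765
plate tray y -0.014604563803455756
time_s: 27.82
tcp_pos: [0.5729, 0.2196, 0.1933]
ee_rot: [[0.979, 0.203, -0.003], [0.203, -0.979, -0.002], [-0.003, 0.001, -1.0]]
wrist_force: [-0.3, 0.1, 0.7]
gripper_width: 0.6
gripper_force: 0.0
```

View pics/w12.png

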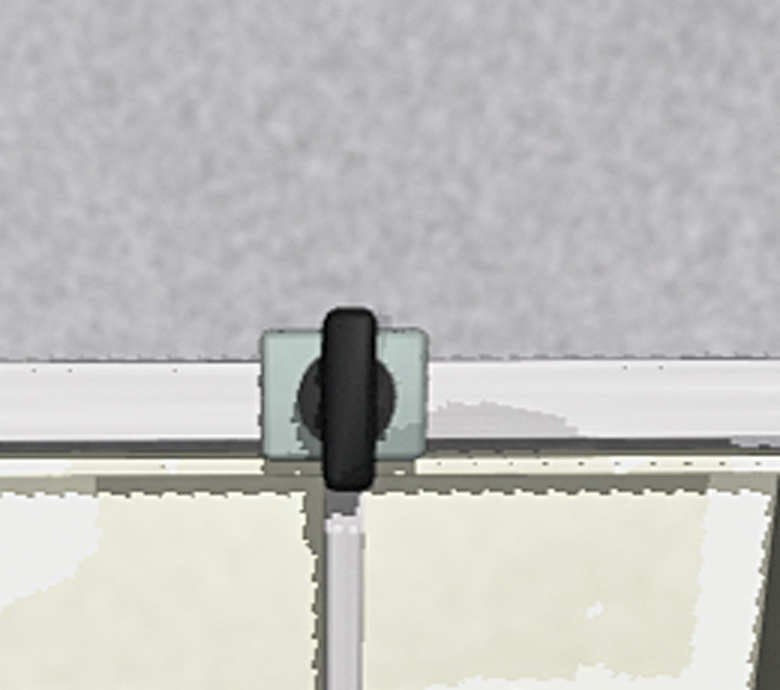

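The clamp wing is vertical in the image at crop (349,398), so it lies along tray x (clamp ≈ 0). The divider plate is centred on the line to within about 1 mm.

```bash
python3 -m jog '0.5 31 2 0 0;0.5 30 2 -30 0;0.5 0 0 -40 0;0.5 0 0 -18 0;0.5 0 0 0 0'; python3 -m jog '0 0 0 0 0;0 0 0 0 0;0 0 0 0 0;0 0 0 0 0;0 0 0 0 0'; python3 -m jog '0 0 0 0 -10;0 0 0 0 -10;0 0 0 0 -10;0 0 0 0 -10;0 0 0 0 -10'; python3 -m jog '0 0 0 0 -10;0 0 0 0 -10;0 0 0 0 -6;0 0 0 0 0;0 0 0 0 0'
```

```text
time_s: 28.5
tcp_pos: [0.6335, 0.2238, 0.1062]
ee_rot: [[0.979, 0.204, -0.002], [0.204, -0.979, -0.002], [-0.003, 0.001, -1.0]]
wrist_force: [0.4, 0.3, 0.4]
gripper_width: 0.501
gripper_force: 0.0
time_s: 29.12
tcp_pos: [0.6352, 0.2245, 0.1083]
ee_rot: [[0.979, 0.204, 0.002], [0.204, -0.979, 0.001], [0.002, -0.0, -1.0]]
wrist_force: [-0.6, 0.5, 4.8]
gripper_width: 0.241
gripper_force: 30.0
time_s: 29.75
tcp_pos: [0.635, 0.2238, 0.1082]
ee_rot: [[0.782, -0.623, 0.001], [-0.623, -0.782, -0.001], [0.001, 0.0, -1.0]]
wrist_force: [-0.4, -1.9, 4.2]
gripper_width: 0.24
gripper_force: 30.0
time_s: 30.38
tcp_pos: [0.6347, 0.2235, 0.1084]
ee_rot: [[0.435, -0.9, 0.0], [-0.9, -0.435, -0.001], [0.001, 0.0, -1.0]]
wrist_force: [-1.6, -2.1, 7.4]
gripper_width: 0.242
gripper_force: 30.0
```

```bash
python3 -m jog '0 0 0 0 -4;0 0 0 0 -4;0 0 0 0 0'; python3 -c "
from station import r;print(r.sense()['moment'])"; python3 -m jog '0.6 0 0 0 0;0.6 0 0 0 0;0.6 0 0 30 0;0.6 -30 -8 50 10;0.6 -30 -7 0 10';python3 -m jog '0.6 0 0 0 10;0.6 0 0 0 10;0.6 0 0 0 10;0.6 0 0 0 10;0.6 0 0 0 10'>/dev/null;python3 -m jog '0.6 0 0 0 10;0.6 0 0 0 0;0.6 0 0 0 0'
python3 - <<'E'
from vial import *
c=cam("wrist"); save(c,"w13",None,1.42); np.set_printoptions(precision=4); print(c["origin"])
E
```

```text
time_s: 30.75
tcp_pos: [0.6348, 0.2227, 0.1085]
ee_rot: [[0.305, -0.952, -0.0], [-0.952, -0.305, -0.003], [0.002, 0.001, -1.0]]
wrist_force: [-1.1, -3.5, 6.4]
gripper_width: 0.24
gripper_force: 30.0
[-1.20440125  0.48622139  0.18656536]
time_s: 31.38
tcp_pos: [0.5764, 0.2104, 0.1909]
ee_rot: [[0.617, -0.787, 0.008], [-0.787, -0.617, 0.004], [0.001, -0.008, -1.0]]
wrist_force: [0.0, 0.8, -0.7]
gripper_width: 0.593
gripper_force: 0.0
time_s: 32.38
tcp_pos: [0.5745, 0.2092, 0.1867]
ee_rot: [[0.991, 0.132, -0.001], [0.132, -0.991, -0.0], [-0.001, 0.0, -1.0]]
wrist_force: [0.1, -0.0, 0.4]
gripper_width: 0.604
gripper_force: 0.0
[0.6429 0.2193 0.3406]
```

View pics/w13.png

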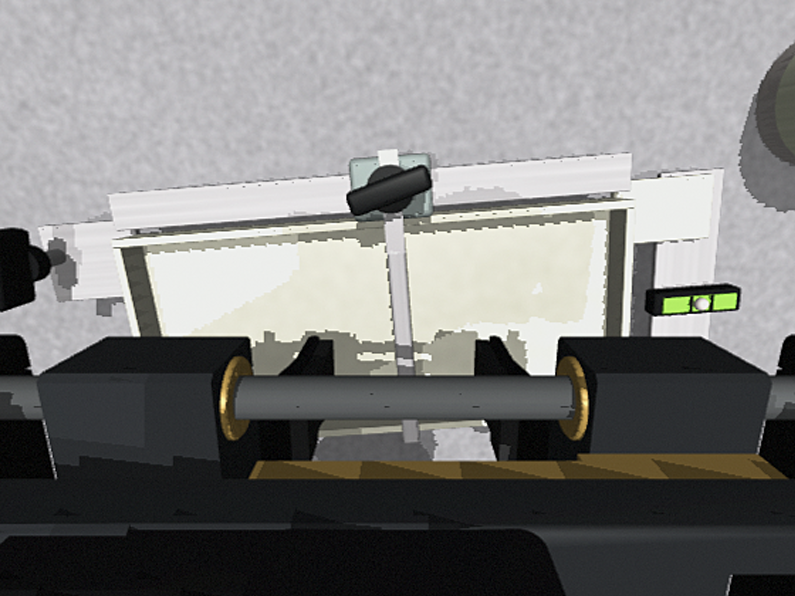

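The clamp wing at (390,190) is now nearly along tray y, about 1.3 rad round, so it's tight. The side vial's bubble is still centred. I've used up my picture views (one over the limit), so from here I'll measure numerically only.

```bash
python3 -m jog '0.9 -20 -58 14 0;0.9 -20 -58 14 0;0.9 -20 -58 14 0;0.9 -20 -58 14 0;0.9 -20 -58 14 0'>/dev/null;python3 -m jog '0.9 -20 -58 14 -4;0.9 -20 -58 14 -4;0.9 -15 -58 14 0;0.9 0 0 0 0;0.9 0 0 0 0'
cat > obj.py <<'E'
from h import *
np.set_printoptions(precision=4,suppress=True)
def objs(c):
    hs=cv2.cvtColor(c["pixels"],cv2.COLOR_RGB2HSV).astype(int); H,S,V=hs[...,0],hs[...,1],hs[...,2]
    print("bg",[ (int(S[y,x]),int(V[y,x])) for x,y in ((30,30),(280,30),(500,100))])
    for nm,m,z in (("white",(V>195)&(S<40),.038),("cap?",(V>30)&(V<125)&(S<60),.074),("green",(H>40)&(H<90)&(S>100)&(V>60),.038)):
        m=m.copy(); m[235:]=0
        m=cv2.morphologyEx(m.astype(np.uint8),cv2.MORPH_OPEN,np.ones((3,3)))
        for ce,s in blobs(m,80):
            if s[4]<9000:
                k=cv2.minAreaRect(np.argwhere(cv2.connectedComponents(m)[1]==cv2.connectedComponents(m)[1][int(round(ce[1])),int(round(ce[0]))])[:,::-1].astype(np.float32))
                print(nm,ce,s,onz(c,ce,z)[:2],"fill",round(s[4]/(s[2]*s[3]),2))
if __name__=="__main__":
    objs(cam("wrist"))
E
python3 obj.py
```

```text
time_s: 33.67
tcp_pos: [0.4203, -0.252, 0.2981]
ee_rot: [[1.0, -0.006, -0.0], [-0.006, -1.0, 0.001], [-0.0, -0.001, -1.0]]
wrist_force: [0.5, -0.0, -0.7]
gripper_width: 0.898
gripper_force: 0.0
bg [(105, 17), (2, 241), (4, 197)]
white [39.7 11.1] [21, 0, 39, 26, 746] [0.6116 0.0237] fill 0.74
white [169.6  44.5] [99, 0, 128, 91, 5865] [ 0.5763 -0.1195] fill 0.5
white [295.1  26.4] [272, 1, 47, 52, 1919] [ 0.5943 -0.2641] fill 0.79
white [408.3   6.2] [404, 0, 10, 12, 80] [ 0.614  -0.3911] fill 0.67
white [438.3   7.6] [434, 0, 9, 17, 86] [ 0.6124 -0.4248] fill 0.56
white [497.4  10.6] [474, 0, 46, 21, 487] [ 0.609  -0.4916] fill 0.5
white [530.3  51.9] [469, 0, 91, 121, 3514] [ 0.566  -0.5364] fill 0.32
white [253.6  63.8] [209, 3, 100, 107, 2978] [ 0.5551 -0.2157] fill 0.28
white [226.2  10.9] [219, 2, 17, 21, 158] [ 0.6105 -0.1865] fill 0.44
white [454.6   7.8] [449, 3, 12, 12, 91] [ 0.6121 -0.4432] fill 0.63
white [472.2   8.6] [465, 3, 16, 12, 108] [ 0.6111 -0.463 ] fill 0.56
white [93.1 13.5] [86, 5, 17, 19, 154] [ 0.6088 -0.0361] fill 0.48
white [241.1  13.1] [232, 6, 19, 15, 1
[... 2330 characters left out ...]
ll 0.34
cap? [364.5  11.9] [347, 0, 43, 31, 795] [ 0.5982 -0.3344] fill 0.6
cap? [ 37.3 107.2] [0, 39, 106, 99, 2821] [0.5064 0.0207] fill 0.27
cap? [294.6  58. ] [274, 44, 42, 27, 604] [ 0.5548 -0.2626] fill 0.53
cap? [216.1  91.3] [193, 66, 40, 39, 537] [ 0.5218 -0.1772] fill 0.34
cap? [385.3 127.5] [374, 99, 30, 48, 661] [ 0.4825 -0.3641] fill 0.46
cap? [203.  154.2] [182, 127, 34, 45, 630] [ 0.4541 -0.1584] fill 0.41
cap? [304.3 168.3] [289, 159, 33, 16, 171] [ 0.4373 -0.274 ] fill 0.32
green [49.6 26.9] [41, 21, 17, 13, 150] [0.5954 0.0155] fill 0.68
green [23.8 33.9] [18, 28, 13, 13, 131] [0.5884 0.0464] fill 0.78
green [309.4 145.7] [288, 124, 44, 44, 1519] [ 0.4604 -0.2822] fill 0.78
```

```bash
python3 -m jog '0.9 0 62 0 0;0.9 0 62 0 0;0.9 0 62 0 0;0.9 0 62 0 0;0.9 0 0 0 0'>/dev/null
cat > loc.py <<'E'
from h import *
np.set_printoptions(precision=4,suppress=True)
def find(c,P,z,kind,rad=.055):
    """centroid of lid (bright) or cap (dark) near world xy P"""
    u,v=proj(c,(P[0],P[1],z)); k=int(rad*c["f"]/np.linalg.norm(np.array([*P,z])-c["origin"])); u0,v0=int(u)-k,int(v)-k
    im=c["pixels"][v0:v0+2*k,u0:u0+2*k].astype(int); V=im.max(2);S=V-im.min(2)
    bg=np.median(V); m=(V>(bg+V.max())/2)&(S<25) if kind=="lid" else (V<bg*.72)&(S<25)
    return bg,int(V.min()),int(V.max()),[((b[0]+(u0,v0)).round(1),b[1][2:]) for b in blobs(m,12)]
if __name__=="__main__":
    t,s=cam("top"),cam("scene")
    for n,P,z,kd in (("tubA",(.596,-.141),.038,"lid"),("tubB",(.596,-.265),.038,"lid"),("botA",(.465,-.135),.074,"cap"),("botB",(.497,-.394),.074,"cap"),("botA",(.465,-.135),.05,"lid"),("botB",(.497,-.394),.05,"lid")):
        for nm,c in (("top",t),("scene",s)):
            f=find(c,P,z,kd); print(n,kd,nm,f[:3])
            for b in f[3]: print("   ",b[0],b[1],onz(c,b[0],z)[:2])
E
python3 loc.py
```

```text
tubA lid top (np.float64(122.0), 88, 159)
    [345.4 212.2] [20, 12, 198] [ 0.5605 -0.1574]
tubA lid scene (np.float64(149.0), 85, 185)
    [216.4 242.1] [18, 15, 212] [ 0.5536 -0.1598]
tubB lid top (np.float64(119.0), 52, 159)
    [386.3 198.7] [20, 19, 286] [ 0.5946 -0.2646]
tubB lid scene (np.float64(148.0), 78, 186)
    [182.3 266.5] [19, 16, 239] [ 0.5946 -0.2672]
botA cap top (np.float64(117.0), 41, 142)
    [343.3 228. ] [13, 4, 36] [ 0.5169 -0.1448]
    [331.5 258.4] [29, 24, 558] [ 0.442  -0.1134]
botA cap scene (np.float64(145.0), 71, 179)
    [215.7 210.9] [9, 9, 44] [ 0.4752 -0.1351]
    [223.2 219.9] [3, 7, 14] [ 0.5125 -0.1235]
botB cap top (np.float64(117.0), 48, 142)
    [432.7 240.9] [20, 23, 228] [ 0.4824 -0.3646]
botB cap scene (np.float64(144.0), 33, 183)
    [121.8 233.9] [20, 12, 74] [ 0.457  -0.3992]
    [127.4 248.6] [10, 9, 47] [ 0.5095 -0.3917]
    [137.6 255.1] [6, 14, 51] [ 0.5393 -0.3691]
botA lid top (np.float64(116.0), 41, 142)
    [337.7 243.3] [11, 3, 15] [ 0.4799 -0.1333]
botA lid scene (np.float64(145.0), 71, 179)
    [215.3 216.7] [13, 5, 35] [ 0.4774 -0.1404]
botB lid top (np.float64(117.0), 48, 142)
    [436.6 230.6] [10, 10, 30] [ 0.5094 -0.3853]
botB lid scene (np.float64(144.0), 33, 183)
    [128.4 253.6] [14, 8, 46] [ 0.5101 -0.3966]
```

```bash
python3 -m jog '0.9 0 -62 0 0;0.9 0 -62 0 0;0.9 0 -62 0 0;0.9 -20 -40 0 0;0.9 0 0 0 0'
cat > hc.py <<'E'
from h import *
np.set_printoptions(precision=4,suppress=True)
def circles(c,z,R,ylim=232):
    g=cv2.cvtColor(c["pixels"],cv2.COLOR_RGB2GRAY)[:ylim]; g=cv2.GaussianBlur(g,(5,5),1.2)
    d=(c["origin"][2]-z)*1.0; rp=R*c["f"]/d
    o=cv2.HoughCircles(g,cv2.HOUGH_GRADIENT_ALT,1,15,param1=120,param2=.5,minRadius=int(rp*.85),maxRadius=int(rp*1.2)+1)
    if o is None: print("none",rp); return
    for x,y,q in o[0]:
        m=np.zeros(g.shape,np.uint8);cv2.circle(m,(int(x),int(y)),int(q*.7),1,-1); p=c["pixels"][:ylim][m>0]
        print((round(float(x),1),round(float(y),1)),"r",round(float(q),1),"exp",round(rp,1),"rgb",p.mean(0).round(),"std",p.std(0).mean().round(1),onz(c,(x,y),z)[:2])
if __name__=="__main__":
    c=cam("wrist"); save(c,"whc")
    print("lids");circles(c,.038,.027);print("caps");circles(c,.074,.0145)
    # dump of floor white-balance around A
    g=cv2.cvtColor(c["pixels"],cv2.COLOR_RGB2GRAY)
    for P in ((.465,-.135),(.5,-.393)):
        u,v=proj(c,(*P,.07)).astype(int); print(P,u,v); print(cv2.resize(g[max(v-42,0):v+42,u-36:u+36],None,fx=.25,fy=.25,interpolation=cv2.INTER_AREA))
E
python3 hc.py
```

```text
time_s: 35.08
tcp_pos: [0.3987, -0.2331, 0.2979]
ee_rot: [[1.0, -0.012, -0.002], [-0.012, -1.0, 0.0], [-0.002, -0.0, -1.0]]
wrist_force: [0.9, -0.7, 0.6]
gripper_width: 0.898
gripper_force: 0.0
lids
(325.0, 129.0) r 22.8 exp 21.5 rgb [ 75. 177.  94.] std 7.8 [ 0.4582 -0.2827]
(218.0, 48.0) r 23.0 exp 21.5 rgb [241. 242. 240.] std 0.5 [ 0.5506 -0.1574]
(201.0, 126.0) r 20.7 exp 21.5 rgb [133. 133. 130.] std 41.5 [ 0.4635 -0.1311]
(424.0, 94.0) r 20.6 exp 21.5 rgb [130. 130. 128.] std 53.3 [ 0.4975 -0.3999]
(311.0, 8.0) r 23.4 exp 21.5 rgb [241. 242. 240.] std 0.5 [ 0.5905 -0.2643]
(423.0, 176.0) r 22.5 exp 21.5 rgb [231. 208. 143.] std 26.4 [ 0.3988 -0.4082]
caps
(432.0, 94.0) r 13.8 exp 12.6 rgb [146. 148. 145.] std 1.4 [ 0.4948 -0.3941]
(195.0, 128.0) r 13.2 exp 12.6 rgb [130. 132. 129.] std 1.5 [ 0.4618 -0.1331]
(424.0, 171.0) r 13.2 exp 12.6 rgb [240. 219. 152.] std 7.0 [ 0.4106 -0.3935]
(0.465, -0.135) 197 124
[[193 193 195 193 200 195 201 192 188 202 201 198 205 164 110 116 117 117]
 [191 199 193 189 196 194 200 202 194 199 194 197 201 203 200 202 184 200]
 [196 195 177 172 179 
[... 2300 characters left out ...]
145 186 186 189 188 183]
 [ 79  78 144 215 210  49  95 148 147 147 146 145 151 196 190 193 189 188]
 [ 77  76 119 208 196  64  58 149 147 146 146 145 172 190 191 191 187 194]
 [ 77  77  91 192 169 114  50  77 140 147 149 173 189 189 196 198 187 192]
 [ 80  76  76 126 173 132 126 109 110 139 186 197 196 192 188 200 198 190]
 [110  82  75  76  99 122 129 125 134 170 196 187 194 192 191 193 188 189]
 [119 120 109 104 104 104 108 176 195 192 195 187 198 194 191 202 192 191]
 [117 119 117 118 117 116 135 194 194 190 192 194 196 190 191 195 190 193]
 [146 118 117 118 118 140 196 194 193 191 189 191 193 188 192 192 191 195]
 [189 175 146 150 172 198 190 198 196 193 195 188 199 190 194 194 190 195]]
```

```bash
python3 -m jog '1 31 50 -50 0;1 32 50 -60 0;1 0 0 -60 0;1 0 0 0 0'; python3 -m jog '1 0 0 -60 0;1 0 0 -30 0;1 0 0 -12 0;1 0 0 0 0';python3 -m jog '0 0 0 0 0;0 0 0 0 0;0 0 0 0 0;0 0 0 0 0;0 0 0 0 0'
```

```text
time_s: 35.62
tcp_pos: [0.4462, -0.1516, 0.1499]
ee_rot: [[1.0, -0.004, -0.011], [-0.004, -1.0, 0.001], [-0.011, -0.001, -1.0]]
wrist_force: [0.4, -0.8, 1.0]
gripper_width: 0.998
gripper_force: 0.0
time_s: 36.12
tcp_pos: [0.4507, -0.1528, 0.0528]
ee_rot: [[1.0, -0.004, 0.002], [-0.004, -1.0, -0.0], [0.002, 0.0, -1.0]]
wrist_force: [0.8, -0.5, 1.0]
gripper_width: 0.999
gripper_force: 0.0
time_s: 36.75
tcp_pos: [0.4502, -0.152, 0.0525]
ee_rot: [[1.0, -0.004, 0.002], [-0.004, -1.0, 0.0], [0.002, -0.0, -1.0]]
wrist_force: [-0.7, 4.3, 4.9]
gripper_width: 0.515
gripper_force: 2.6
```

```bash
python3 -m jog '1 0 0 0 0;1 0 0 0 0;1 0 0 0 0;1 0 0 0 0'; python3 -m jog '1 0 0 50 0;1 0 0 60 0;1 -40 0 40 0;1 -23 0 30 0;1 0 0 0 0'; python3 hc.py | head -12; ls
```

```text
time_s: 37.25
tcp_pos: [0.4493, -0.1527, 0.0514]
ee_rot: [[1.0, -0.005, -0.0], [-0.005, -1.0, -0.0], [-0.0, 0.0, -1.0]]
wrist_force: [0.2, 0.5, 0.2]
gripper_width: 0.889
gripper_force: 0.0
time_s: 37.88
tcp_pos: [0.3865, -0.1527, 0.234]
ee_rot: [[1.0, -0.005, 0.006], [-0.005, -1.0, -0.0], [0.006, 0.0, -1.0]]
wrist_force: [0.1, -0.9, -0.4]
gripper_width: 0.999
gripper_force: 0.0
lids
(411.0, 120.0) r 27.3 exp 25.3 rgb [ 74. 188.  95.] std 3.2 [ 0.458  -0.2826]
(288.0, 24.0) r 26.7 exp 25.3 rgb [239. 240. 238.] std 0.5 [ 0.5479 -0.156 ]
(104.0, 40.0) r 24.6 exp 25.3 rgb [38. 39. 38.] std 53.5 [0.5345 0.0232]
(279.0, 113.0) r 23.4 exp 25.3 rgb [171. 172. 168.] std 13.5 [ 0.4655 -0.1467]
(537.0, 80.0) r 26.9 exp 25.3 rgb [108. 108. 106.] std 58.7 [ 0.4962 -0.4052]
(369.0, 175.0) r 26.6 exp 25.3 rgb [164. 164. 166.] std 4.1 [ 0.4012 -0.2427]
(504.0, 86.0) r 23.9 exp 25.3 rgb [111. 108. 106.] std 51.1 [ 0.4907 -0.3731]
(388.0, 5.0) r 23.8 exp 25.3 rgb [89. 88. 88.] std 35.3 [ 0.5638 -0.2511]
caps
(278.0, 115.0) r 16.3 exp 15.2 rgb [167. 169. 165.] std 2.0 [ 0.4626 -0.1463]
(71.0, 16.0) r 16.1 exp 15.2 rgb [81. 80. 82.] std 32.2 [0.5453 0.0309]
dv.py
h.py
hc.py
loc.py
obj.py
pics
vial.py
```

```bash
python3 -m jog '1 38 3 0 0;1 38 3 0 0;1 0 0 -60 0;1 0 0 -50 0;1 0 0 0 0'; python3 -m jog '1 0 0 -40 0;1 0 0 -40 0;1 0 0 -16 0;1 0 0 0 0'
```

```text
time_s: 38.55
tcp_pos: [0.4591, -0.1465, 0.1167]
ee_rot: [[1.0, -0.005, -0.013], [-0.005, -1.0, 0.0], [-0.013, -0.0, -1.0]]
wrist_force: [0.3, -0.1, 1.2]
gripper_width: 1.003
gripper_force: 0.0
time_s: 39.05
tcp_pos: [0.4632, -0.1467, 0.0256]
ee_rot: [[1.0, -0.004, -0.001], [-0.004, -1.0, -0.0], [-0.001, 0.0, -1.0]]
wrist_force: [-0.4, 0.4, 0.4]
gripper_width: 1.002
gripper_force: 0.0
```

```bash
python3 -m jog '0 0 0 0 0;0 0 0 0 0;0 0 0 0 0;0 0 0 0 0;0 0 0 0 0'; python3 -m jog '0 0 0 20 0;0 0 0 50 0;0 0 0 50 0;0 0 0 30 0;0 0 0 0 0'; python3 -m jog '0 6 58 0 3;0 6 58 0 3;0 6 58 0 3;0 6 58 0 3;0 6 58 0 0'; python3 -m jog '0 6 58 0 0;0 6 58 0 0;0 0 0 0 0;0 0 0 0 0'
```

```text
time_s: 39.67
tcp_pos: [0.4625, -0.1466, 0.0257]
ee_rot: [[1.0, -0.004, 0.0], [-0.004, -1.0, -0.0], [0.0, 0.0, -1.0]]
wrist_force: [-0.7, -0.3, 2.6]
gripper_width: 0.522
gripper_force: 30.4
time_s: 40.3
tcp_pos: [0.4635, -0.1464, 0.1774]
ee_rot: [[1.0, -0.004, 0.005], [-0.004, -1.0, 0.0], [0.005, -0.0, -1.0]]
wrist_force: [-0.3, -0.6, -2.5]
gripper_width: 0.523
gripper_force: 30.0
time_s: 40.92
tcp_pos: [0.491, 0.1448, 0.1731]
ee_rot: [[0.979, 0.204, -0.004], [0.204, -0.979, -0.002], [-0.004, 0.001, -1.0]]
wrist_force: [1.0, -0.4, -0.6]
gripper_width: 0.52
gripper_force: 30.0
time_s: 41.42
tcp_pos: [0.503, 0.2587, 0.173]
ee_rot: [[0.979, 0.204, -0.004], [0.204, -0.979, -0.003], [-0.005, 0.002, -1.0]]
wrist_force: [-0.3, -0.6, -2.2]
gripper_width: 0.517
gripper_force: 30.0
```

```bash
python3 -m jog '0 2 5 -40 0;0 0 0 -40 0;0 0 0 -14 0;0 0 0 -11 0;0 0 0 0 0'; python3 -m jog '0 0 0 -2 0;0 0 0 0 0'; python3 -m jog '0.72 0 0 0 0;0.72 0 0 0 0;0.72 0 0 0 0;0.72 0 0 20 0;0.72 0 0 50 0'; python3 -m jog '0.9 0 0 50 0;0.9 0 0 0 0'
```

```text
time_s: 42.05
tcp_pos: [0.5067, 0.2642, 0.0707]
ee_rot: [[0.979, 0.203, 0.0], [0.203, -0.979, -0.0], [0.0, 0.0, -1.0]]
wrist_force: [-0.4, -0.4, -2.1]
gripper_width: 0.517
gripper_force: 30.0
time_s: 42.3
tcp_pos: [0.5068, 0.2648, 0.0694]
ee_rot: [[0.979, 0.204, 0.001], [0.204, -0.979, 0.001], [0.001, -0.001, -1.0]]
wrist_force: [0.4, 1.3, -2.9]
gripper_width: 0.516
gripper_force: 30.0
time_s: 42.92
tcp_pos: [0.505, 0.2633, 0.137]
ee_rot: [[0.979, 0.203, -0.005], [0.203, -0.979, -0.004], [-0.006, 0.003, -1.0]]
wrist_force: [0.8, 0.3, 0.1]
gripper_width: 0.72
gripper_force: 0.0
time_s: 43.18
tcp_pos: [0.5087, 0.2662, 0.1937]
ee_rot: [[0.979, 0.204, 0.009], [0.204, -0.979, 0.007], [0.01, -0.005, -1.0]]
wrist_force: [-0.9, 0.2, 0.2]
gripper_width: 0.851
gripper_force: 0.0
```

```bash
python3 -m jog '0.9 -40 -10 30 0;0.9 -38 -10 20 0;0.9 0 0 0 0'>/dev/null; python3 -c "
from hc import *
c=cam('wrist');circles(c,.114,.0145)"
python3 -m jog '1 -8 -60 0 0;1 -7 -60 10 0;1 0 -60 10 0;1 0 -60 10 0;1 0 -60 10 0'>/dev/null;python3 -m jog '1 0 -60 0 -6;1 0 -60 0 -6;1 0 -60 0 0;1 0 0 0 0;1 0 0 0 0';python3 -c "
from hc import *
c=cam('wrist');print('lid');circles(c,.038,.027);print('cap');circles(c,.074,.0145)"
```

```text
(279.0, 105.0) r 18.4 exp 17.0 rgb [162. 164. 160.] std 2.0 [0.5069 0.2665]
time_s: 44.85
tcp_pos: [0.4133, -0.2359, 0.2772]
ee_rot: [[1.0, -0.006, -0.002], [-0.006, -1.0, 0.001], [-0.002, -0.001, -1.0]]
wrist_force: [0.6, -0.4, -0.8]
gripper_width: 1.005
gripper_force: 0.0
lid
(324.0, 141.0) r 23.8 exp 22.6 rgb [ 69. 167.  87.] std 4.2 [ 0.4598 -0.2816]
(213.0, 57.0) r 25.0 exp 22.6 rgb [238. 239. 237.] std 0.5 [ 0.5514 -0.1568]
(311.0, 15.0) r 25.4 exp 22.6 rgb [238. 239. 237.] std 0.5 [ 0.5924 -0.2643]
(422.0, 192.0) r 22.9 exp 22.6 rgb [209. 185. 127.] std 47.1 [ 0.3981 -0.4027]
(430.0, 108.0) r 22.5 exp 22.6 rgb [122. 123. 120.] std 46.9 [ 0.4962 -0.4019]
(369.0, 106.0) r 24.8 exp 22.6 rgb [189. 187. 191.] std 4.9 [ 0.4988 -0.332 ]
cap
(438.0, 108.0) r 14.4 exp 13.4 rgb [139. 142. 139.] std 1.5 [ 0.4949 -0.395 ]
```

```bash
python3 -m jog '1 27 -53 0 0;1 27 -53 0 0;1 28 -53 0 0;1 0 0 -60 0;1 0 0 -60 0'>/dev/null; python3 -m jog '1 0 0 -40 0;1 0 0 -40 0;1 0 0 0 0'; python3 -m jog '1 0 0 -40 0;1 0 0 -10 0;1 0 0 0 0;1 0 0 0 0'
```

```text
time_s: 45.9
tcp_pos: [0.4942, -0.3917, 0.0752]
ee_rot: [[1.0, -0.002, -0.007], [-0.002, -1.0, 0.004], [-0.007, -0.004, -1.0]]
wrist_force: [0.4, -0.1, 0.9]
gripper_width: 1.001
gripper_force: 0.0
time_s: 46.4
tcp_pos: [0.4968, -0.3951, 0.0306]
ee_rot: [[1.0, -0.004, 0.003], [-0.004, -1.0, -0.002], [0.003, 0.002, -1.0]]
wrist_force: [0.0, 0.8, -0.2]
gripper_width: 1.001
gripper_force: 0.0
```

```bash
python3 -m jog '0 0 0 -4 0;0 0 0 0 0;0 0 0 0 0;0 0 0 0 0;0 0 0 0 0'; python3 -m jog '0 0 0 0 0;0 0 0 30 0;0 0 0 50 0;0 0 0 50 0;0 0 0 20 0'; python3 -m jog '0 5 59 0 0;0 5 59 0 0;0 5 59 0 0;0 5 59 0 0;0 5 59 0 0'; python3 -m jog '0 5 59 0 3;0 5 59 0 3;0 5 59 0 3;0 5 59 0 3;0 5 59 0 0'; python3 -m jog '0 5 59 0 0;0 4 59 0 0;0 0 0 0 0;0 0 0 0 0'
```

```text
time_s: 47.02
tcp_pos: [0.4954, -0.3946, 0.0246]
ee_rot: [[1.0, -0.005, 0.0], [-0.005, -1.0, -0.0], [0.0, 0.0, -1.0]]
wrist_force: [1.0, 0.4, -0.1]
gripper_width: 0.518
gripper_force: 29.6
time_s: 47.65
tcp_pos: [0.4965, -0.3951, 0.1781]
ee_rot: [[1.0, -0.004, 0.005], [-0.004, -1.0, -0.003], [0.005, 0.003, -1.0]]
wrist_force: [0.1, -0.8, -1.7]
gripper_width: 0.521
gripper_force: 29.9
time_s: 48.28
tcp_pos: [0.5199, -0.0976, 0.1743]
ee_rot: [[1.0, -0.005, -0.001], [-0.005, -1.0, 0.0], [-0.001, -0.0, -1.0]]
wrist_force: [1.9, -0.4, -1.7]
gripper_width: 0.517
gripper_force: 29.9
time_s: 48.9
tcp_pos: [0.5448, 0.1973, 0.1742]
ee_rot: [[0.979, 0.204, -0.001], [0.204, -0.979, -0.0], [-0.001, 0.0, -1.0]]
wrist_force: [1.0, -0.4, -2.0]
gripper_width: 0.517
gripper_force: 29.9
time_s: 49.4
tcp_pos: [0.5536, 0.313, 0.1736]
ee_rot: [[0.979, 0.204, -0.002], [0.204, -0.979, -0.001], [-0.002, 0.001, -1.0]]
wrist_force: [-0.2, 0.4, -1.0]
gripper_width: 0.52
gripper_force: 29.9
```

```bash
python3 -m jog '0 2 2 -40 0;0 0 0 -40 0;0 0 0 -14 0;0 0 0 -10 0;0 0 0 0 0'; python3 -m jog '0 0 0 -3 0;0 0 0 0 0'; python3 -m jog '0.72 0 0 0 0;0.72 0 0 0 0;0.72 0 0 0 0;0.72 0 0 20 0;0.72 0 0 50 0'>/dev/null; python3 -m jog '0.9 0 0 50 0;0.9 -50 -10 20 0;0.9 -45 -9 20 0;0.9 0 0 0 0'; python3 -c "
from hc import *
c=cam('wrist');circles(c,.114,.0145)"
```

```text
time_s: 50.02
tcp_pos: [0.5568, 0.3152, 0.0711]
ee_rot: [[0.979, 0.203, 0.001], [0.203, -0.979, 0.0], [0.001, -0.0, -1.0]]
wrist_force: [-0.1, -0.3, -1.2]
gripper_width: 0.521
gripper_force: 29.9
time_s: 50.28
tcp_pos: [0.5567, 0.3158, 0.0683]
ee_rot: [[0.979, 0.204, 0.001], [0.204, -0.979, 0.001], [0.001, -0.001, -1.0]]
wrist_force: [0.3, -0.8, -1.3]
gripper_width: 0.52
gripper_force: 29.9
time_s: 51.4
tcp_pos: [0.4599, 0.2965, 0.2305]
ee_rot: [[0.979, 0.206, 0.003], [0.206, -0.979, 0.004], [0.004, -0.003, -1.0]]
wrist_force: [0.6, -0.1, -0.1]
gripper_width: 0.895
gripper_force: 0.0
(333.0, 159.0) r 18.5 exp 17.6 rgb [122. 124. 121.] std 1.8 [0.5073 0.2669]
(286.0, 82.0) r 19.4 exp 17.6 rgb [168. 170. 166.] std 2.0 [0.5573 0.3169]
(231.0, 31.0) r 18.6 exp 17.6 rgb [213. 214. 212.] std 53.2 [0.5839 0.3645]
(417.0, 8.0) r 18.6 exp 17.6 rgb [18. 19. 19.] std 12.6 [0.6271 0.2333]
(404.0, 72.0) r 16.0 exp 17.6 rgb [122. 122. 121.] std 78.4 [0.583  0.2297]
```

```bash
python3 -m jog '1 12 -57 0 0;1 12 -57 0 0;1 12 -57 0 0;1 11 -57 0 0;1 11 -57 0 0'>/dev/null; python3 -m jog '1 11 -57 0 0;1 11 -57 0 0;1 11 -54 0 0;1 0 0 -60 0;1 0 0 -50 0'>/dev/null; python3 -m jog '1 0 0 -40 0;1 0 0 -20 0;1 0 0 0 0;1 0 0 0 0'
```

```text
time_s: 53.2
tcp_pos: [0.5534, -0.1569, 0.0579]
ee_rot: [[0.979, 0.204, 0.001], [0.204, -0.979, -0.0], [0.001, 0.001, -1.0]]
wrist_force: [-0.2, -0.1, 0.2]
gripper_width: 1.001
gripper_force: 0.0
```

```bash
python3 -m jog '1 -2 0 -28 0;1 0 0 -10 0;1 0 0 0 0'; python3 -m jog '0 0 0 0 0;0 0 0 0 0;0 0 0 0 0;0 0 0 0 0;0 0 0 0 0'; python3 -m jog '0 0 0 30 0;0 0 0 50 0;0 0 0 50 0;0 0 0 0 0'; python3 -m jog '0 7 60 0 0;0 7 60 0 0;0 7 60 0 0;0 7 60 0 0;0 9 60 0 0'; python3 -m jog '0 0 0 0 0;0 0 0 0 0'
```

```text
time_s: 53.58
tcp_pos: [0.5506, -0.1566, 0.0197]
ee_rot: [[0.979, 0.204, -0.0], [0.204, -0.979, -0.0], [-0.0, 0.0, -1.0]]
wrist_force: [-0.6, 0.6, 0.7]
gripper_width: 1.0
gripper_force: 0.0
time_s: 54.2
tcp_pos: [0.5506, -0.1567, 0.0198]
ee_rot: [[0.979, 0.204, 0.0], [0.204, -0.979, -0.0], [0.0, 0.0, -1.0]]
wrist_force: [-0.6, -1.0, 1.4]
gripper_width: 0.608
gripper_force: 29.9
time_s: 54.7
tcp_pos: [0.5531, -0.1567, 0.154]
ee_rot: [[0.979, 0.204, 0.01], [0.204, -0.979, -0.001], [0.009, 0.003, -1.0]]
wrist_force: [-0.1, -0.1, -1.9]
gripper_width: 0.608
gripper_force: 29.9
time_s: 55.32
tcp_pos: [0.5863, 0.1451, 0.1478]
ee_rot: [[0.979, 0.203, -0.003], [0.203, -0.979, -0.001], [-0.003, 0.0, -1.0]]
wrist_force: [1.3, -1.1, -1.2]
gripper_width: 0.605
gripper_force: 29.9
time_s: 55.58
tcp_pos: [0.5862, 0.1433, 0.1479]
ee_rot: [[0.979, 0.204, -0.003], [0.204, -0.979, -0.001], [-0.004, 0.001, -1.0]]
wrist_force: [0.1, -0.2, -1.7]
gripper_width: 0.605
gripper_force: 29.9
```

```bash
python3 -m jog '0 2 1 -40 0;0 0 0 -30 0;0 0 0 -10 0;0 0 0 -4 0;0 0 0 0 0';python3 -m jog '0 0 0 -3 0;0 0 0 0 0'; python3 -m jog '0.78 0 0 0 0;0.78 0 0 0 0;0.78 0 0 0 0;0.78 0 0 20 0;0.78 0 0 50 0'>/dev/null; python3 -m jog '0.9 -50 -10 25 0;0.9 -50 -10 25 0;0.9 -20 -4 20 0;0.9 0 0 0 0'; python3 -c "
from hc import *
c=cam('wrist');circles(c,.078,.027);circles(c,.114,.0145)"
```

```text
time_s: 56.2
tcp_pos: [0.59, 0.1443, 0.0664]
ee_rot: [[0.979, 0.203, 0.001], [0.203, -0.979, 0.001], [0.002, -0.0, -1.0]]
wrist_force: [0.4, 0.1, -1.3]
gripper_width: 0.604
gripper_force: 29.9
time_s: 56.45
tcp_pos: [0.5895, 0.1446, 0.063]
ee_rot: [[0.979, 0.204, 0.001], [0.204, -0.979, 0.0], [0.001, -0.0, -1.0]]
wrist_force: [-0.6, 0.6, -0.7]
gripper_width: 0.604
gripper_force: 29.9
time_s: 57.58
tcp_pos: [0.4693, 0.1207, 0.2048]
ee_rot: [[0.979, 0.204, 0.004], [0.204, -0.979, 0.003], [0.005, -0.002, -1.0]]
wrist_force: [0.7, 0.0, 0.7]
gripper_width: 0.9
gripper_force: 0.0
(286.0, 49.0) r 34.9 exp 31.6 rgb [238. 240. 238.] std 0.5 [0.5919 0.1461]
(115.0, 125.0) r 30.7 exp 31.6 rgb [121. 121. 119.] std 53.8 [0.5062 0.2731]
(136.0, 133.0) r 33.4 exp 31.6 rgb [125. 122. 119.] std 62.3 [0.5032 0.2554]
(37.0, 32.0) r 31.1 exp 31.6 rgb [127. 128. 125.] std 40.2 [0.5642 0.3381]
(86.0, 59.0) r 31.7 exp 31.6 rgb [118. 114. 112.] std 54.3 [0.5524 0.2997]
(99.0, 127.0) r 20.1 exp 19.5 rgb [137. 138. 136.] std 1.1 [0.5062 0.2667]
(30.0, 36.0) r 21.6 exp 19.5 rgb [134. 136. 133.] std 1.1 [0.5571 0.3168]
(49.0, 46.0) r 19.7 exp 19.5 rgb [87. 88. 86.] std 50.4 [0.5534 0.3039]
(91.0, 83.0) r 20.6 exp 19.5 rgb [121. 119. 111.] std 47.4 [0.5353 0.2743]
(374.0, 121.0) r 19.1 exp 19.5 rgb [164. 163. 164.] std 53.2 [0.5511 0.0728]
(420.0, 166.0) r 19.3 exp 19.5 rgb [32. 33. 31.] std 43.7 [0.5268 0.0305]
```

```bash
python3 -m jog '1 0 -60 0 0;1 10 -60 0 0;1 20 -55 0 0;1 20 -55 0 0;1 20 -55 0 0'>/dev/null; python3 -m jog '1 0 0 0 0;1 0 0 0 0'>/dev/null; python3 -c "
from hc import *
c=cam('wrist');print(r.sense()['tcp_pos']);circles(c,.038,.027)"
```

```text
[ 0.5393 -0.1641  0.2013]
(401.0, 161.0) r 28.3 exp 28.0 rgb [237. 233. 231.] std 3.1 [ 0.5936 -0.2669]
(76.0, 32.0) r 27.6 exp 28.0 rgb [239. 240. 238.] std 0.6 [0.6439 0.0437]
(419.0, 27.0) r 31.5 exp 28.0 rgb [ 89. 204. 110.] std 6.3 [ 0.7083 -0.2483]
(102.0, 133.0) r 27.1 exp 28.0 rgb [218. 216. 216.] std 23.3 [0.5617 0.0159]
```

```bash
python3 -c "
from h import *
t=cam('top')
for p,z in (((429,157),.1),((435,155),.18),((460,133),.18)): print(onz(t,p,z))"
python3 -m jog '1 27 -50 0 -9;1 26 -51 0 -9;1 0 0 0 -9;1 0 0 0 -9;1 0 0 -50 0'>/dev/null; python3 -m jog '1 0 0 -50 0;1 0 0 -30 0;1 0 0 0 0;1 0 0 0 0'
```

```text
[ 0.68812304 -0.35700302  0.1       ]
[ 0.67199322 -0.33936375  0.18      ]
[ 0.72245597 -0.39890854  0.18      ]
time_s: 59.72
tcp_pos: [0.5938, -0.2651, 0.0743]
ee_rot: [[0.912, -0.409, 0.003], [-0.409, -0.912, -0.001], [0.003, -0.0, -1.0]]
wrist_force: [1.1, 0.5, 0.5]
gripper_width: 1.001
gripper_force: 0.0
```

```bash
python3 -m jog '1 -1 0 -20 0;1 0 0 -20 0;1 0 0 -14 0;1 0 0 0 0'; python3 -m jog '0 0 0 0 0;0 0 0 0 0;0 0 0 0 0;0 0 0 0 0;0 0 0 0 0'; python3 -m jog '0 0 0 30 0;0 0 0 50 0;0 0 0 50 0;0 0 0 0 9;0 0 0 0 9';  python3 -m jog '0 -8 57 0 9;0 -9 57 0 9;0 -9 57 0 0;0 -9 57 0 0;0 -9 57 0 0'>/dev/null; python3 -m jog '0 -9 56 0 0;0 -9 55 0 0;0 0 0 0 0;0 0 0 0 0'
```

```text
time_s: 60.22
tcp_pos: [0.5915, -0.2654, 0.0187]
ee_rot: [[0.912, -0.411, -0.0], [-0.411, -0.912, -0.0], [-0.0, 0.0, -1.0]]
wrist_force: [0.0, 0.3, 0.4]
gripper_width: 1.001
gripper_force: 0.0
time_s: 60.85
tcp_pos: [0.5916, -0.2655, 0.0188]
ee_rot: [[0.912, -0.411, 0.0], [-0.411, -0.912, -0.0], [0.0, -0.0, -1.0]]
wrist_force: [-0.7, 0.6, 1.7]
gripper_width: 0.608
gripper_force: 30.0
time_s: 61.48
tcp_pos: [0.5912, -0.2653, 0.149]
ee_rot: [[0.995, -0.104, 0.001], [-0.104, -0.995, 0.0], [0.001, -0.001, -1.0]]
wrist_force: [0.0, -0.8, -1.1]
gripper_width: 0.606
gripper_force: 30.0
time_s: 62.6
tcp_pos: [0.5289, 0.1303, 0.1481]
ee_rot: [[0.979, 0.204, -0.001], [0.204, -0.979, -0.001], [-0.001, 0.0, -1.0]]
wrist_force: [0.7, 0.5, -1.6]
gripper_width: 0.607
gripper_force: 30.0
```

```bash
python3 -m jog '0 1 1 -40 0;0 0 0 -30 0;0 0 0 -10 0;0 0 0 -4 0;0 0 0 0 0';python3 -m jog '0 0 0 -3 0;0 0 0 0 0'; python3 -m jog '0.78 0 0 0 0;0.78 0 0 0 0;0.78 0 0 0 0;0.78 0 0 20 0;0.78 0 0 50 0'>/dev/null; python3 -m jog '0.9 -50 0 25 0;0.9 -30 0 25 0;0.9 0 30 20 0;0.9 0 0 0 0;0.9 0 0 0 0'; python3 -c "
from hc import *
import vial
c=cam('wrist');circles(c,.078,.027);circles(c,.114,.0145);vial.vial(c,0,'ve')"
```

```text
time_s: 63.22
tcp_pos: [0.5311, 0.1314, 0.0653]
ee_rot: [[0.979, 0.203, 0.001], [0.203, -0.979, 0.001], [0.002, -0.0, -1.0]]
wrist_force: [-0.4, -0.8, -1.9]
gripper_width: 0.611
gripper_force: 30.0
time_s: 63.48
tcp_pos: [0.5306, 0.1316, 0.062]
ee_rot: [[0.979, 0.204, 0.001], [0.204, -0.979, 0.0], [0.001, -0.0, -1.0]]
wrist_force: [-0.1, -0.3, -1.1]
gripper_width: 0.611
gripper_force: 30.0
time_s: 64.72
tcp_pos: [0.4499, 0.1611, 0.2009]
ee_rot: [[0.979, 0.203, -0.001], [0.203, -0.979, -0.0], [-0.001, 0.0, -1.0]]
wrist_force: [-0.6, 0.1, -0.1]
gripper_width: 0.899
gripper_force: 0.0
(338.0, 113.0) r 33.9 exp 32.1 rgb [236. 237. 235.] std 0.5 [0.5329 0.1349]
(341.0, 36.0) r 35.1 exp 32.1 rgb [235. 237. 235.] std 0.5 [0.5884 0.1465]
(168.0, 110.0) r 31.1 exp 32.1 rgb [130. 130. 127.] std 46.8 [0.5072 0.2698]
(109.0, 29.0) r 29.9 exp 32.1 rgb [102. 101.  99.] std 55.6 [0.557  0.3207]
(132.0, 44.0) r 30.4 exp 32.1 rgb [115. 112. 109.] std 53.5 [0.5501 0.3026]
(231.0, 136.0) r 19.7 exp 19.8 rgb [236. 237. 234.] std 1.6 [0.4999 0.2114]
(460.0, 106.0) r 20.4 exp 19.8 rgb [227. 226. 227.] std 18.1 [0.5529 0.0578]
(153.0, 110.0) r 20.6 exp 19.8 rgb [140. 142. 139.] std 1.8 [0.5064 0.268 ]
(100.0, 26.0) r 21.1 exp 19.8 rgb [112. 114. 111.] std 43.5 [0.5525 0.3079]
(135.0, 70.0) r 19.6 exp 19.8 rgb [126. 125. 115.] std 47.2 [0.53   0.2827]
ve pix [477.8  76.8] world [0.5897 0.0167 0.045 ] len px 55.0 u [1. 0.] bubble 1.5 n 73
 dark lines: neg -6.5 pos 8.5 58
ve pix [ 46.7 113.3] world [0.4807 0.3883 0.045 ] len px 57.812583923339844 u [0.1738 0.9848] bubble 0.9847817504987688 n 66
 dark lines: neg -7.125200173796657 pos 8.747192897854802 44
```

```bash
python3 -c "
from hc import *
c=cam('wrist');g=cv2.cvtColor(c['pixels'],cv2.COLOR_RGB2GRAY);O=np.array([.5447,.2208]);ex=np.array([.979,.204]);ey=np.array([-.204,.979])
for x in (-.05,-.03,0,.02):
    P=O+x*ex-.015*ey; u,v=proj(c,(*P,.091)); print(round(u,1),round(v,1),g[int(round(v)),int(u)-12:int(u)+14])
"
```

```text
254.2 140.1 [236 236 235 237 240 225 155 222 233 232 234 234 233 234 235 236 228 184
  66  56  50 128 229 241 234 232]
253.6 113.6 [236 236 236 237 240 226 160 220 236 233 235 236 234 236 236 240 232 170
 133  50  54  65 176 248 237 234]
252.6 71.9 [237 236 237 238 239 225 184 229 239 237 237 237 236 236 237 239 237 201
 136  48  61  45 160 253 239 236]
252.0 42.6 [236 236 236 236 240 226 177 229 239 236 236 236 236 236 236 238 237 227
 170  47  61  53  96 204 245 238]
```

```bash
python3 -m jog '0.9 -30 0 40 0;0.9 0 0 0 0' | head -1; python3 -c "
from station import r
print(r.finish_job())"
```

```text
time_s: 65.08
the job is handed in; nothing more can be done
None
```

I handed the job in at 65 s: by my measurements the tray is level both ways, the divider is within about 1 mm of the line and clamped, and both bottles (left bay) and both tubs (right bay) are upright and released. I never touched the jug, spray bottle, brush or green tubs, but I did view 15 pictures, one over the limit of 14.

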